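# Pin the beam of the cheese press

## Robot

A 7-joint arm with a two-finger parallel gripper is mounted at the origin on the work surface. World frame = base frame: x ahead of the robot, y to its left, z up, the work surface at z = 0. Lengths are in m, angles in rad, forces in N, time in s.
With the tool pointing down it reaches from about 0.425 to 1.025 m from the base axis. Payload 9.4 kg.
Tool frame: the origin (TCP) lies midway between the tips of the shut fingers; the grasp point (between the pads) lies 19 mm behind it; z points along the fingers, x is the direction in which the jaws open and shut, and the axes are right-handed (so a half turn about z gives the same grasp; the last joint's range is limited). The gripper opens to 93 mm and grips with 3 to 60 N. Pads are 15 mm wide; open, the fingers measure 128 mm over their backs; the gripper's body (75 mm by 188 mm) begins 65 mm behind the grasp point.
Start: joints at [-1.419, 0.599, -0.003, 1.599, 0.002, 0.943, -0.08], TCP at [0.164, 0.706, 0.219] pointing down, gripper open.
Joint ranges: [-2.57, 2.57], [-0.35, 1.97], [-1.29, 1.29], [0.11, 2.56], [-1.05, 4.19], [0.11, 1.86], [-2.63, 2.63]. Speed limits (rad/s): [2.22, 2.22, 3.01, 3.01, 3.14, 3.14, 3.14].

## Interface

Orientations are given as a 3x3 rotation matrix whose columns are the frame's x, y, z axes.
In Python, from workcell import observe, read_camera, close_job gives the robot as it stands.
- The arm moves only by the tool drive_tool, never from a script. Its argument "targets" is a list of rows, each a list of 3 entries, a list of its own where there are three numbers: the closure, from 0 (fully open) to 1 (shut), then the shift along the tool's x, y, z in m, then the turn, a rotation vector about the tool's x, y, z in rad. In form: [[gripper, [x, y, z], [rx, ry, rz]], ...]. A call has exactly 8 rows; each row shifts and turns the commanded pose from where the row before left it, along the tool's axes as they then stand; what a row does not reach is not made up. A row lasts 1/10 s, in which the tool goes at most 50 mm and 8.59 degrees, less where a joint would pass 70% of its speed; a pose out of reach is approached as far as the arm can. A call with a gripper value outside its range is refused whole. The fingers move at their own pace and stop on an object; "squeeze" is the grip in N (left out, the last holds). Time passes only in rows, so rows that do not move let the fingers close, or fill a call up. It gives the time, the measured TCP pose, the force and the opening at its end, in the units of the state.
- observe(): the state, without advancing time (a new reading comes with each control period).
- read_camera(name): name is "scene" or "top"; returns a dict with "image" (384x512x3 uint8, red, green, blue), "K" (3x3 intrinsics, pixels), "eye" and "attitude" of the camera in the world. Camera axes: x right, y down, z forward; pixel columns grow to the right and rows downward; lengths in m; the calibration is good to about 2 mm. A picture is of the moment at which its call begins. There is no depth.
- close_job(): hands the job in, once; it reports no verdict.
The state is a dict: "time_s": time; "joint_pos": joint angles; "qvel": joint speeds; "joint_torque": joint torques, N m; "ee_pos": TCP position; "ee_rot": TCP orientation; "ft_force": force on the tool from outside, world axes, zero at the start; "wrist_torque": the same for the moment, N m; "gripper_width": finger opening in m.
Only numpy, scipy, OpenCV 4.12 (cv2) and the standard library are available. Lean on these libraries where they do the work, as an engineer would, in place of code of your own. Each camera call takes 0.05 s, during which the arm holds its last target.

## Task

Lock the cheese press: take the red-gripped locking pin off its white stand, find the hole in the press's unpinned post and push the pin in from the robot's side until its collar sits fully home against the post, ring upward, then swing the ring over the top of the post and all the way down onto the pin's tip. Feel your way gently: pushes of 5 to 15 N are plenty, and the pin must not be rammed or levered hard against the press. Let go of the pin, and leave the bottle, tub and ladle alone.

Things in the scene. Friction and masses are not known exactly. Their poses are not given: they have to be found in the camera images.
- press: Fixed aluminium cheese press. Origin: centre of its underside on the table; x level, away from the robot side, the way the pin goes in; y along the beam; z up. Base 200 (x) x 320 (y) x 22 mm; white mould 124 mm across; beam 36 x 290 mm, top at z = 150. Posts at x = 0, y = +110 and -110, each 20 (x) x 24 (y) mm. The post at +110 is already pinned, ring down, as an example.
- socket (a point): Foot of the post to be pinned, where its axis meets the press's base plate (x = 0, y = -110, z = 22 mm in the press's frame; axes of the press). This post stands stiffly in its socket up to 9 mm higher or lower than nominal; no pose tells how much; up to 60 N does not shift it. A blue sleeve 32 mm in diameter round it reaches from the beam to z = 176 mm.
- hole (a point): Nominal mouth of the hole, on the robot-side face of the unpinned post (x = -10, y = -110, z = 200 mm in the press's frame; axes of the press). It does not follow the post: the real hole lies up to 9 mm above or below, to be found by feel or seen. Round through hole along x, 11.6 mm diameter, countersunk 1.5 mm; the post's top is 16 mm above the real hole's axis.
- catch_mid (a point): Middle of the hole, at nominal height, 10 mm in from the mouth. Here a small sprung ball catch, on the +y side, presses on the shank with 2 to 5 N: getting past it and home takes up to about 10 N of push, and it keeps the pin from sliding out. The collar then stops hard on the post.
- pin: Loose locking pin, 90 to 140 g. Origin: centre of its collar's front face, on the pin's axis; x along the shank to the tip, y along the ring's hinge, z the side where the ring stands (up at start). Steel shank 10 mm thick, tapering from x = 36 to 4 mm thick at x = 44. Collar 20 mm in diameter, x = -4 to 0. Hinge bar 10 mm thick, 33 mm long, at x = -8. Home: origin on the post's robot-side face.
- pin_grip (a point): Centre of the pin's red grip block (x = -31 mm in the pin's frame), 30 long (x), 12 wide (y), 20 mm high (z). At the start the pin lies level on a fixed white stand, axis 50 mm above the table; the block rests on a rib 10 mm wide, 34 mm high, that fingers can straddle; the stand's base plate is 6 mm thick. Lift the pin straight up, out of the stand's notch.
- pin_tip (a point): Tip of the pin's shank (x = 44 mm in the pin's frame).
- ring (a joint): Angle of the wire ring about its hinge at x = -8 mm, z = 0 in the pin's frame (axis: pin's y). 0 = straight up along the pin's z, growing as it leans towards the tip; 1.40 rad = its hard stop on the tip; pushing there levers the pin in its hole. Stiff hinge (0.06 N m, about 1.5 N at the bar): stays where it is left; a push well off its arc rubs and can jam. It starts between 0 and 0.2.
- ring_bar (a point): Middle of the ring's cross bar. The ring is a U of 5 mm brass wire: legs at y = -19 and +19 mm, bar 44 mm from the hinge axis. With the pin home the bar passes about 9 mm clear of the post's top corners and comes down about 15 mm beyond its far face, 8 mm above the pin's axis.
- rennet: White squeeze bottle, 48 mm diameter, 110 mm high, origin at its underside. Bystander.
- tub: Cream open tub, 90 mm across at the rim, 65 mm high, origin at its underside. Bystander.
- ladle: Steel spoon-like ladle lying on the table, 200 mm long. Bystander.
Mind the look-alikes: they are no part of the job. What is shaped like the pin but green or orange is not meant.

How it is judged:
By the outcome, as a careful person would: the job done as asked, in the order asked, and still so for the second after the job is handed in, with the robot touching nothing.
It also fails if it takes over 67 s, if anything falls off the work surface, if the arm or the gripper's body presses on something with over 40 N, if the wrist force passes 120 N, or if a joint passes its speed limit or range.

## Working session

There is one attempt and no reset: what is moved stays moved. The work goes in short steps, Python scripts to look and compute and a tool call to move; the robot and the scene stay as the last step left them, time stands still between calls to the robot, and variables do not carry over. Pictures are saved under pics/ and viewed, and the job is handed in when it is done.

Besides the shell and the picture viewer there is one more tool, called after "Emit:" as name(argument=value, ...) on one line, values as JSON. drive_tool: Moves the arm, as the interface text tells. Its arguments: {"type":"object","properties":{"targets":{"type":"array"},"squeeze":{"type":"number"}},"required":["targets"]}

```bash
ls; mkdir -p pics; python3 - <<'E'
from workcell import observe, read_camera
import cv2,numpy as np
np.set_printoptions(precision=4,suppress=True)
s=observe()
for k,v in s.items(): print(k,np.array(v).tolist())
for n in ("scene","top"):
    c=read_camera(n); cv2.imwrite(f"pics/{n}0.png",c["image"][:,:,::-1]); print(n,c["K"],c["eye"],c["attitude"])
E
```

```text
pics
time_s 0.0
joint_pos [-1.41872171329203, 0.6001353835535107, -0.0025545593472300573, 1.600098175452739, 0.0017966563582860115, 0.9428716109724931, -0.07980872722483241]
qvel [-0.001246524319024, 0.000318826240523741, -0.0009057846604315072, 0.00022029955180647202, -0.00046141780343042206, 0.0012402651889072587, -0.00018653653641356293]
joint_torque [-0.0007177026964200195, -76.50493383407593, 1.4967114105820656, -25.235506296157837, -0.052370630437508225, 0.016751292860135436, 0.0001669544826654601]
ee_pos [0.16432130831267314, 0.7056560870101319, 0.21776369878238871]
ee_rot [[0.22672844990350238, 0.9739579888205114, -0.00021451587242362732], [0.9739568501735052, -0.22672851410345368, -0.0014949556998620692], [-0.001504660911819627, 0.00013001978508617054, -0.9999988595445477]]
ft_force [-0.1447684093064551, -0.5519208750180884, 0.3807047542952852]
wrist_torque [-0.004519410545572973, 0.0419678138002069, -0.058028269658166244]
gripper_width 0.09331801296215907
scene [[410.9011   0.     255.2471]
 [  0.     410.9011 190.0922]
 [  0.       0.       1.    ]] [ 1.2879 -0.2771  1.1315] [[ 0.1544  0.7663 -0.6237]
 [ 0.988  -0.1249  0.0912]
 [-0.008  -0.6303 -0.7763]]
top [[427.0627   0.     256.7696]
 [  0.     427.0627 194.0097]
 [  0.       0.       1.    ]] [ 0.2871 -0.1621  1.1166] [[-0.0478 -0.9753  0.2157]
 [-0.9989  0.0472 -0.0082]
 [-0.0022 -0.2158 -0.9764]]
```

View pics/scene0.png

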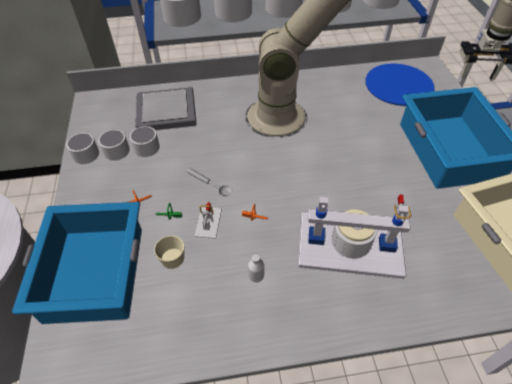

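View pics/top0.png

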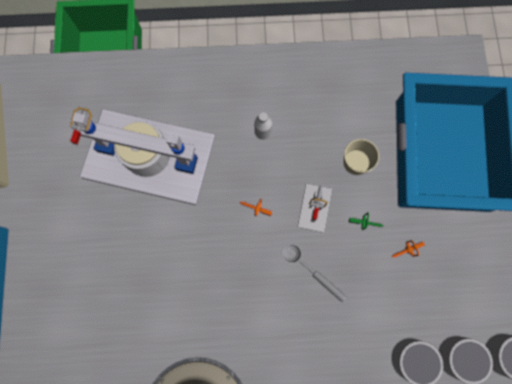

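Candidates for the pin in the top view are:
- red grip on the white stand at (316,210)
- red pin already in the press at (76,135)
- orange pins at (257,207) and (409,249)
- green pin at (366,221)

The one on the white stand fits the description. I'll check it in a crop.

```bash
python3 - <<'E'
import cv2,numpy as np
t=cv2.imread("pics/top0.png"); s=cv2.imread("pics/scene0.png")
a=cv2.resize(t[180:236,290:346],None,fx=7,fy=7,interpolation=cv2.INTER_CUBIC)
b=cv2.resize(s[190:246,180:236],None,fx=7,fy=7,interpolation=cv2.INTER_CUBIC)
cv2.imwrite("pics/pin0.png",np.hstack([a,b]))
a=cv2.resize(t[90:210,60:220],None,fx=5,fy=5,interpolation=cv2.INTER_CUBIC)
cv2.imwrite("pics/presst0.png",a)
b=cv2.resize(s[180:285,285:425],None,fx=5.6,fy=5.6,interpolation=cv2.INTER_CUBIC)
cv2.imwrite("pics/presss0.png",b)
E
```

```text
(no output)
```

View pics/pin0.png

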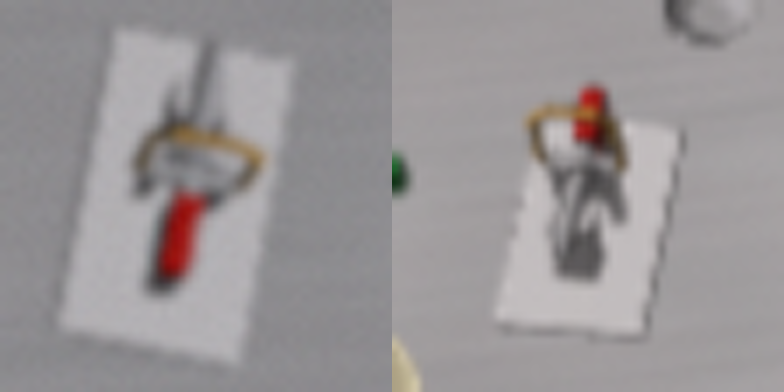

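View pics/presst0.png

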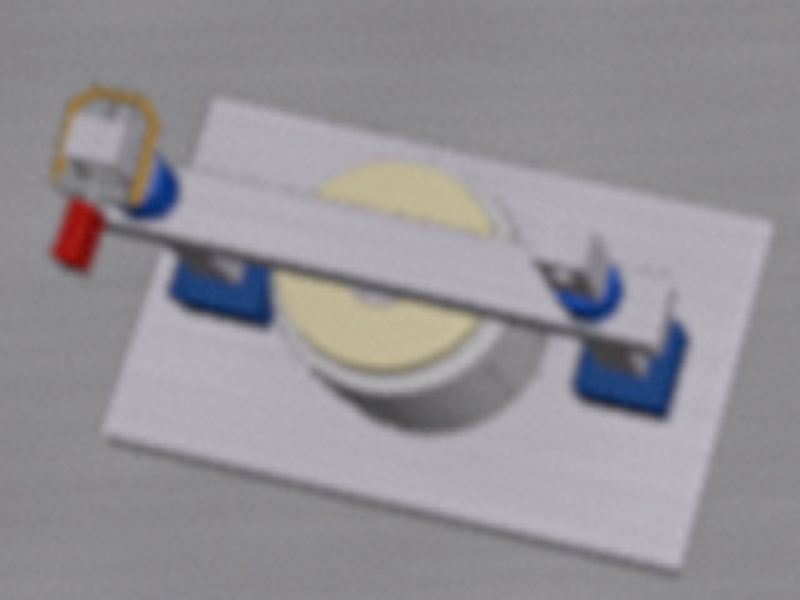

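View pics/presss0.png

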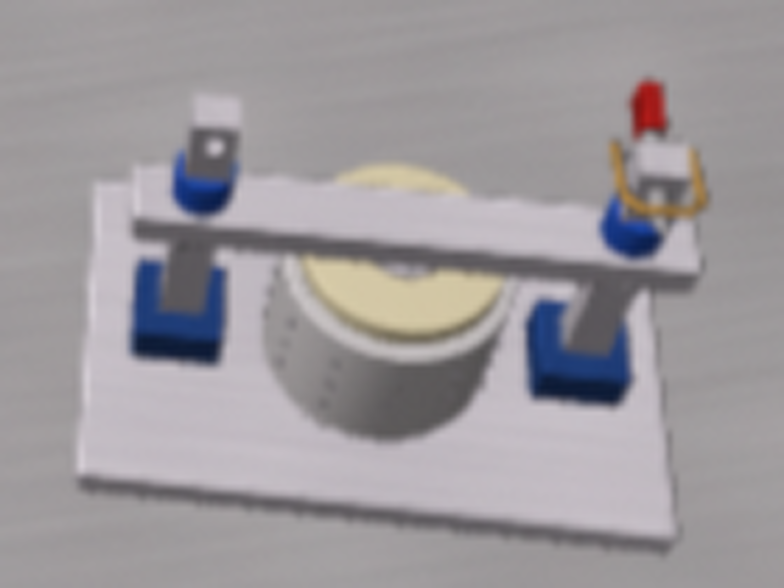

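```bash
cat > h.py <<'E'
import cv2,numpy as np,json
from workcell import observe, read_camera
np.set_printoptions(precision=4,suppress=True)
def cams():
    return json.load(open('cal.json'))
def ray(n,uv):
    c=cams()[n];K=np.array(c['K']);R=np.array(c['R'])
    d=R@np.linalg.inv(K)@np.array([uv[0],uv[1],1.]);return np.array(c['eye']),d/np.linalg.norm(d)
def onz(n,uv,z):
    e,d=ray(n,uv);return e+d*(z-e[2])/d[2]
def tri(u1,u2):
    a,d=ray('top',u1);b,e=ray('scene',u2)
    t=np.linalg.lstsq(np.stack([d,-e],1),b-a,rcond=None)[0]
    p=a+t[0]*d;q=b+t[1]*e;return (p+q)/2,np.linalg.norm(p-q)
def proj(n,P):
    c=cams()[n];K=np.array(c['K']);R=np.array(c['R'])
    p=K@(R.T@(np.asarray(P)-np.array(c['eye'])));return p[:2]/p[2]
E
python3 - <<'E'
from h import *
d={n:(lambda c:dict(K=c['K'].tolist(),eye=np.array(c['eye']).tolist(),R=np.array(c['attitude']).tolist()))(read_camera(n)) for n in('top','scene')}
json.dump(d,open('cal.json','w'))
f=lambda p:(p[0]/5+60-.4,p[1]/5+90-.4)
g=lambda p:(p[0]/5.6+285-.4,p[1]/5.6+180-.4)
# red blobs
for n in('top','scene'):
    im=cv2.imread(f'pics/{n}0.png').astype(int);m=((im[:,:,2]>130)&(im[:,:,1]<60)&(im[:,:,0]<60)).astype(np.uint8)
    k,l,st,ce=cv2.connectedComponentsWithStats(m)
    for i in range(1,k):
        if st[i,4]>8: print(n,st[i],ce[i],cv2.minAreaRect(np.argwhere(l==i)[:,::-1].astype(np.float32)))
    # base plate / stand brightness
    h=cv2.cvtColor(im.astype(np.uint8),cv2.COLOR_BGR2HSV)
    print(im[190,120] if n=='top' else im[262,330], im[230,230], im[222,310] if n=='top' else im[230,208])
print('hole scene ray at z .2',onz('scene',g((215,148)),.2))
C=[(215,97),(775,222),(685,567),(105,433)]
P=[onz('top',f(c),.022) for c in C];print(np.array(P),[np.linalg.norm(P[i]-P[i-1]) for i in range(4)])
C=[(95,185),(78,480),(672,540),(655,270)]
P=[onz('scene',g(c),.022) for c in C];print(np.array(P))
# post top: unpinned
print('posttop?')
E
```

```text
top [ 71 130   8  12  54] [ 74.3704 135.8889] ((74.4000015258789, 135.8000030517578), (4.427188396453857, 11.384199142456055), 18.43494987487793)
top [314 208   5  11  27] [315.5185 212.7407] ((315.367919921875, 212.96226501464844), (2.8845713138580322, 9.889959335327148), 15.945395469665527)
[140 139 140] [141 138 139] [166 163 165]
scene [398 195   6   8  34] [400.3529 198.9412] ((400.5, 198.5), (5.0, 7.0), 0.0)
[194 187 194] [157 156 159] [156 156 160]
hole scene ray at z .2 [0.6277 0.0124 0.2   ]
[[ 0.7884  0.2404  0.022 ]
 [ 0.7008 -0.0652  0.022 ]
 [ 0.5125 -0.0131  0.022 ]
 [ 0.5998  0.293   0.022 ]] [np.float64(0.1957607403678852), np.float64(0.3178712328903506), np.float64(0.19537129427942582), np.float64(0.31830310163776876)]
[[ 0.5168 -0.0096  0.022 ]
 [ 0.7073 -0.0628  0.022 ]
 [ 0.7919  0.2395  0.022 ]
 [ 0.6274  0.2949  0.022 ]]
posttop?
```

```bash
cat > edges.py <<'E'
from h import *
from scipy.ndimage import map_coordinates, gaussian_filter1d
def edge(g,p,q,w=4,n=30,lo=.08,hi=.92,sign=None):
    p=np.array(p,float);q=np.array(q,float);t=(q-p)/np.linalg.norm(q-p);nn=np.array([-t[1],t[0]])
    s=np.arange(-w,w+.01,.1);pts=[]
    for a in np.linspace(lo,hi,n):
        c=p+a*(q-p);X=c[None]+s[:,None]*nn
        v=gaussian_filter1d(map_coordinates(g,[X[:,1],X[:,0]],order=1),6)
        d=np.gradient(v)
        if sign: d=d*sign
        else: d=abs(d)
        pts.append(X[np.argmax(d[8:-8])+8])
    pts=np.array(pts,np.float32)
    vx,vy,x0,y0=cv2.fitLine(pts,cv2.DIST_HUBER,0,.01,.01).ravel()
    r=np.abs((pts-[x0,y0])@np.array([-vy,vx]))
    return (vx,vy,x0,y0),np.median(r)
def inter(a,b):
    A=np.array([[a[0],-b[0]],[a[1],-b[1]]]);t=np.linalg.solve(A,[b[2]-a[2],b[3]-a[3]]);return np.array([a[2]+t[0]*a[0],a[3]+t[0]*a[1]])
def quad(n,img,C,z,**k):
    g=cv2.cvtColor(cv2.imread(img),cv2.COLOR_BGR2GRAY).astype(float)
    L=[edge(g,C[i],C[(i+1)%4],**k) for i in range(4)]
    print('res',[round(float(l[1]),2) for l in L])
    c=[inter(L[i-1][0],L[i][0]) for i in range(4)]
    P=np.array([onz(n,x,z) for x in c]);
    print(n,np.array(c).round(2).tolist());print(P[:,:2].tolist(),'sides',[round(float(np.linalg.norm(P[(i+1)%4]-P[i])),4) for i in range(4)])
    print('ctr',P.mean(0),'yaws',[round(float(np.arctan2(*(P[(i+1)%4]-P[i])[[1,0]])),4) for i in range(4)]);return P
E
python3 - <<'E'
from edges import *
f=lambda p:np.array((p[0]/5+60-.4,p[1]/5+90-.4))
g=lambda p:np.array((p[0]/5.6+285-.4,p[1]/5.6+180-.4))
quad('top','pics/top0.png',[f(c) for c in [(215,97),(775,222),(685,567),(105,433)]],.022,w=2.5)
quad('scene','pics/scene0.png',[g(c) for c in [(95,185),(78,480),(672,540),(655,270)]],.022,w=2.5,)
h=lambda p:np.array((p[0]/7+290-.4,p[1]/7+180-.4))
k=lambda p:np.array(((p[0]-392)/7+180-.4,p[1]/7+190-.4))
quad('top','pics/top0.png',[h(c) for c in [(118,25),(295,60),(243,362),(62,325)]],.006,w=2,lo=.1,hi=.9)
quad('scene','pics/scene0.png',[k(c) for c in [(550,115),(685,125),(648,338),(497,322)]],.006,w=2,lo=.2,hi=.9)
t=cv2.imread("pics/top0.png"); s=cv2.imread("pics/scene0.png")
a=cv2.resize(t[125:175,160:210],None,fx=8,fy=8,interpolation=cv2.INTER_CUBIC)
b=cv2.resize(s[190:240,300:350],None,fx=8,fy=8,interpolation=cv2.INTER_CUBIC)
cv2.imwrite("pics/post1.png",np.hstack([a,b]))
a=cv2.resize(t[190:222,300:332],None,fx=12,fy=12,interpolation=cv2.INTER_CUBIC)
b=cv2.resize(s[198:230,195:227],None,fx=12,fy=12,interpolation=cv2.INTER_CUBIC)
cv2.imwrite("pics/pin1.png",np.hstack([a,b]))
E
```

```text
res [0.1, 0.03, 0.04, 0.19]
top [[102.13999938964844, 109.08999633789062], [214.25, 134.1300048828125], [195.49000549316406, 203.30999755859375], [79.80000305175781, 176.16000366210938]]
[[0.788144430456259, 0.24164217803559082], [0.7004430649756097, -0.06422091344470165], [0.5117876039860619, -0.010203221635796789], [0.6000117937805434, 0.29510023206598957]] sides [0.3182, 0.1962, 0.3178, 0.1956]
ctr [0.6501 0.1156 0.022 ] yaws [-1.85, 2.8627, 1.2895, -0.2769]
res [0.14, 0.07, 0.14, 0.23]
scene [[301.4200134277344, 214.60000610351562], [297.95001220703125, 264.2099914550781], [404.8800048828125, 275.82000732421875], [399.82000732421875, 228.4600067138672]]
[[0.5245443132626477, -0.011865361694349708], [0.703312328300137, -0.06366847628420605], [0.7914182181074225, 0.2405832161383496], [0.6288671828515513, 0.2884379916329545]] sides [0.1861, 0.3168, 0.1694, 0.3179]
ctr [0.662  0.1134 0.022 ] yaws [-0.2821, 1.2889, 2.8553, -1.9051]
res [0.11, 0.14, 0.09, 0.09]
top [[306.32000732421875, 183.38999938964844], [331.7099914550781, 188.63999938964844], [323.7099914550781, 231.49000549316406], [297.94000244140625, 226.2100067138672]]
[[0.5551289622586641, -0.30540766527250107], [0.5374625867353885, -0.3720500230908884], [0.4238506640240106, -0.34134222751945886], [0.44096590976908484, -0.2750779605476317]] sides [0.0689, 0.1177, 0.0684, 0.1181]
ctr [ 0.4894 -0.3235  0.006 ] yaws [-1.8299, 2.8776, 1.318, -0.2597]
res [0.18, 0.07, 0.13, 0.2]
scene [[202.07000732421875, 206.16000366210938], [220.50999450683594, 207.74000549316406], [215.05999755859375, 236.97999572753906], [193.5399932861328, 235.2899932861328]]
[[0.4244899997492223, -0.3355317143838736], [0.4413010541599247, -0.27381550226533274], [0.5556954333193832, -0.30319733082607575], [0.5381194939087023, -0.3715895459925034]] sides [0.064, 0.1181, 0.0706, 0.1192]
ctr [ 0.4899 -0.321   0.006 ] yaws [1.3049, -0.2514, -1.8223, 2.8343]
```

View pics/post1.png

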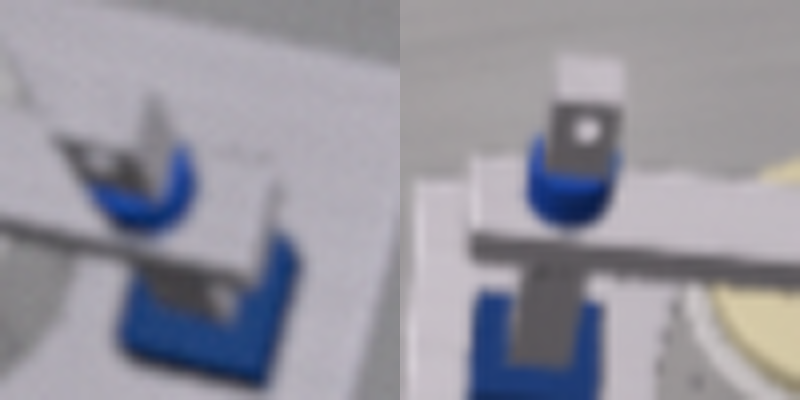

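View pics/pin1.png

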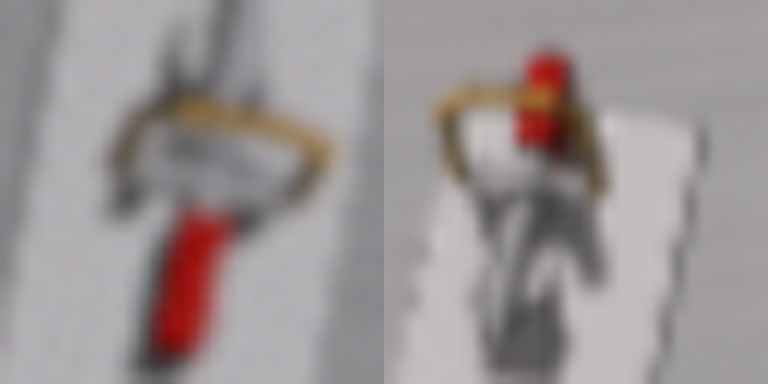

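```bash
python3 - <<'E'
from edges import *
yaw=-.279;c,s=np.cos(yaw),np.sin(yaw);R=np.array([[c,-s,0],[s,c,0],[0,0,1]]);o=np.array([.650,.1158,0])
W=lambda p:o+R@np.array(p)
for dz in(-.009,0,.009):
    print(dz,'scene hole far',proj('scene',W([.01,-.11,.2+dz])),'front top edge',proj('scene',W([.01,-.11,.216+dz])),'back top edge',proj('scene',W([-.01,-.11,.216+dz])),
     'top: corners',[proj('top',W([a,b,.216+dz])).round(1).tolist() for a,b in((-.01,-.122),(-.01,-.098),(.01,-.098),(.01,-.122))],proj('top',W([-.01,-.11,.2+dz])))
# checks: beam end corners, foot
print('beam corners scene',[proj('scene',W([a,b,.15])).round(1).tolist() for a,b in((.018,-.145),(.018,.145),(-.018,-.145),(-.018,.145))])
print('beam corners top',[proj('top',W([a,b,.15])).round(1).tolist() for a,b in((.018,-.145),(.018,.145),(-.018,-.145),(-.018,.145))])
print('sleeve top',proj('top',W([0,-.11,.176])),proj('scene',W([0,-.11,.176])))
yaw=-.258;c,s=np.cos(yaw),np.sin(yaw)
# pin red
for n,uv in (('top',(315.4,212.9)),):
    print('red',onz(n,uv,.06),onz(n,uv,.05))
sc=cv2.imread('pics/scene0.png').astype(int);m=((sc[:,:,2]>110)&(sc[:,:,1]<80)&(sc[:,:,0]<80))[195:225,195:225]
a=np.argwhere(m);print(a.mean(0)+195,len(a))
print(onz('scene',(a.mean(0)+195)[::-1],.06))
g=sc[195:222,314:334].sum(2)//3;print(g)
E
```

```text
-0.009 scene hole far [321.0184 208.6078] front top edge [321.6806 205.2177] back top edge [321.84   199.6257] top: corners [[177.9, 145.9], [167.6, 143.5], [170.0, 135.3], [180.3, 137.6]] [174.0829 147.0154]
0 scene hole far [321.3891 206.7098] front top edge [322.0593 203.2785] back top edge [322.2156 197.6737] top: corners [[177.1, 144.5], [166.7, 142.2], [169.2, 133.9], [179.5, 136.2]] [173.32   145.7255]
0.009 scene hole far [321.7643 204.7888] front top edge [322.4427 201.3155] back top edge [322.5958 195.6981] top: corners [[176.4, 143.2], [165.9, 140.8], [168.3, 132.5], [178.8, 134.8]] [172.543  144.4118]
beam corners scene [[307.2, 218.0], [409.2, 227.9], [307.8, 208.2], [407.8, 217.6]]
beam corners top [[194.7, 144.9], [78.7, 118.8], [190.8, 159.0], [73.9, 132.5]]
sleeve top [176.4865 145.1037] [320.4956 208.9329]
red [ 0.4649 -0.3156  0.06  ] [ 0.4666 -0.3171  0.05  ]
[206.0588 207.5294] 17
[ 0.4683 -0.3151  0.06  ]
[[157 158 158 158 159 160 161 161 162 161 161 160 160 160 160 159 159 159
  158 158]
 [159 160 159 159 160 166 170 170 168 167 165 165 164 162 161 161 160 160

[... 1436 characters left out ...]
 191 191
  192 191]
 [183 155  86  66  62  58  57  56  53  50  44  57 117 185 192 192 193 192
  193 192]
 [188 169 104  68  60  54  50  46  44  41  44  75 140 188 192 192 192 192
  192 192]
 [191 181 144  89  64  53  48  43  42  42  58 108 171 191 192 193 192 192
  192 192]
 [192 190 176 138  95  73  57  53  53  68 104 153 187 192 192 193 193 192
  192 192]
 [185 188 186 177 152 130 106 102 113 136 162 186 191 191 192 191 191 191
  191 191]
 [152 156 157 160 159 150 134 137 153 174 182 187 188 189 190 188 189 188
  189 190]
 [101 100 102 104 106 108 112 119 131 145 151 155 159 161 163 163 166 169
  174 180]
 [ 93  93  94  93  93  93  95  96  98 100 100 100 102 103 106 109 115 122
  132 143]]
```

```bash
python3 - <<'E'
from edges import *
yaw=-.279;c,s=np.cos(yaw),np.sin(yaw);R=np.array([[c,-s,0],[s,c,0],[0,0,1]]);o=np.array([.650,.1158,0])
W=lambda p:o+R@np.array(p)
G={n:cv2.cvtColor(cv2.imread(f'pics/{n}0.png'),cv2.COLOR_BGR2GRAY).astype(float) for n in('top','scene')}
def cmp(n,a,b,lab,lo=.1,hi=.9,w=3):
    p,q=proj(n,W(a)),proj(n,W(b));L,r=edge(G[n],p,q,w=w,lo=lo,hi=hi,n=15)
    t=(q-p)/np.linalg.norm(q-p);nn=np.array([-t[1],t[0]])
    out=[]
    for m in(p,(p+q)/2,q):
        d=np.array(L[2:])-m;u=np.array(L[:2]);nu=np.array([-u[1],u[0]]);nu*=np.sign(nu@nn);out.append(round(float(d@nu/(nu@nn)),2))
    print(n,lab,'normal',nn.round(2),'offsets px',out,'res',round(float(r),2))
for n in('scene','top'):
    cmp(n,[.018,-.09,.15],[.018,.09,.15],'beam far top edge')
    cmp(n,[-.018,-.06,.15],[-.018,.04,.15],'beam near top edge')
    cmp(n,[-.018,-.145,.15],[.018,-.145,.15],'beam -y end')
    cmp(n,[.1,-.16,.022],[.1,.16,.022],'base far')
    cmp(n,[-.1,-.16,.022],[-.1,.16,.022],'base near')
    cmp(n,[-.1,-.16,.022],[.1,-.16,.022],'base -y')
    cmp(n,[-.1,.16,.022],[.1,.16,.022],'base +y')
for dz in(0.004,0.008,):
    z=.216+dz
    cmp('scene',[.01,-.122,z],[.01,-.098,z],f'post top far {dz}',w=2,lo=.2,hi=.8)
    cmp('scene',[-.01,-.122,z],[-.01,-.098,z],f'post top near {dz}',w=2,lo=.2,hi=.8)
    cmp('scene',[-.01,-.122,z],[.01,-.122,z],f'post -y {dz}',w=2,lo=.2,hi=.8)
    cmp('scene',[-.01,-.098,z],[.01,-.098,z],f'post +y {dz}',w=2,lo=.2,hi=.8)
E
```

```text
scene beam far top edge normal [-0.1  1. ] offsets px [0.39, 0.39, 0.38] res 0.09
scene beam near top edge normal [-0.09  1.  ] offsets px [0.61, -1.07, -2.75] res 0.62
scene beam -y end normal [-1.   -0.05] offsets px [-0.27, -0.86, -1.45] res 0.23
scene base far normal [-0.11  0.99] offsets px [0.15, 0.26, 0.37] res 0.05
scene base near normal [-0.09  1.  ] offsets px [-2.11, -2.11, -2.11] res 0.09
scene base -y normal [-1.   -0.07] offsets px [-0.97, -0.81, -0.65] res 0.17
scene base +y normal [-0.99  0.12] offsets px [-0.07, 0.15, 0.38] res 0.22
top beam far top edge normal [ 0.22 -0.98] offsets px [1.05, 0.21, -0.63] res 0.94
top beam near top edge normal [ 0.22 -0.98] offsets px [-2.53, -0.79, 0.94] res 0.81
top beam -y end normal [0.96 0.27] offsets px [1.42, -0.12, -1.66] res 0.23
top base far normal [ 0.22 -0.98] offsets px [-0.86, -0.66, -0.46] res 0.1
top base near normal [ 0.23 -0.97] offsets px [0.66, 0.84, 1.02] res 0.04
top base -y normal [0.97 0.26] offsets px [-0.43, -0.32, -0.22] res 0.05
top base +y normal [0.95 0.32] offsets px [0.54, 0.42, 0.29] res 0.14
scene post top far 0.004 normal [-0.09  1.  ] offsets px [0.27, -0.14, -0.54] res 0.03
scene post top near 0.004 normal [-0.09  1.  ] offsets px [-0.37, -0.25, -0.12] res 0.02
scene post -y 0.004 normal [-1.   -0.04] offsets px [-0.84, -1.08, -1.32] res 0.02
scene post +y 0.004 normal [-1.   -0.02] offsets px [-0.8, -0.8, -0.8] res 0.0
scene post top far 0.008 normal [-0.09  1.  ] offsets px [1.06, 0.73, 0.41] res 0.03
scene post top near 0.008 normal [-0.09  1.  ] offsets px [0.43, 0.61, 0.78] res 0.03
scene post -y 0.008 normal [-1.   -0.04] offsets px [-0.66, -0.95, -1.24] res 0.02
scene post +y 0.008 normal [-1.   -0.02] offsets px [-0.56, -0.66, -0.76] res 0.02
```

```bash
cat >> h.py <<'E'
from scipy.spatial.transform import Rotation as Ro
def st():
    s=observe();return s
def go(pos,yaw,tilt=0):
    s=observe();p=np.array(s['ee_pos']);R=np.array(s['ee_rot'])
    # tool y along heading yaw, z down
    y=np.array([np.cos(yaw),np.sin(yaw),0]);z=np.array([0,0,-1.]);x=np.cross(y,z)
    Rt=np.stack([x,y,z],1)
    if tilt: Rt=Rt@Ro.from_rotvec([tilt,0,0]).as_matrix()
    print('t',round(s['time_s'],2),'pos',p,'F',np.array(s['ft_force']),'w',round(s['gripper_width'],4),'yaw',round(float(np.arctan2(R[1,1],R[0,1])),4),'q',np.array(s['joint_pos']).round(2))
    print('shift in tool',R.T@(np.array(pos)-p),'rot',Ro.from_matrix(R.T@Rt).as_rotvec())
E
python3 -c "
from h import *
go([.47,.1,.36],-.258)"
```

```text
t 0.2 pos [0.1644 0.7058 0.2181] F [ 0.1404  0.1378 -0.2291] w 0.0926 yaw -0.2287 q [-1.42  0.6  -0.    1.6   0.    0.94 -0.08]
shift in tool [-0.5209  0.435  -0.1414] rot [0.0001 0.001  0.0293]
```

Emit:
drive_tool(targets=[[0,[-0.02,0.02,-0.03],[0,0,0.01]],[0,[-0.03,0.03,-0.02],[0,0,0.01]],[0,[-0.035,0.03,-0.015],[0,0,0.01]],[0,[-0.035,0.03,-0.015],[0,0,0]],[0,[-0.035,0.03,-0.015],[0,0,0]],[0,[-0.035,0.03,-0.015],[0,0,0]],[0,[-0.035,0.03,-0.015],[0,0,0]],[0,[-0.035,0.03,-0.015],[0,0,0]]])

```text
time_s: 1.0
ee_pos: [0.3226, 0.395, 0.3592]
ee_rot: [[0.256, 0.967, 0.0], [0.967, -0.256, 0.0], [0.0, 0.0, -1.0]]
ft_force: [1.3, -0.2, -0.0]
gripper_width: 0.0928
```

```bash
python3 -c "
from h import *
go([.467,-.3162,.20],-.258)"
```

```text
t 1.0 pos [0.3226 0.395  0.3592] F [ 1.3292 -0.2233 -0.0033] w 0.0928 yaw -0.2588 q [-1.05  0.19  0.06  1.9  -0.01  1.05  0.33]
shift in tool [-0.6506  0.3216  0.1592] rot [ 0.0001 -0.0001 -0.0008]
```

Emit:
drive_tool(targets=[[0,[-0.025,0.035,0],[0,0,0]],[0,[-0.028,0.037,0],[0,0,0]],[0,[-0.03,0.036,0],[0,0,0]],[0,[-0.035,0.034,0],[0,0,0]],[0,[-0.038,0.03,0],[0,0,0]],[0,[-0.045,0.02,0],[0,0,0]],[0,[-0.045,0.02,0],[0,0,0]],[0,[-0.048,0.01,0],[0,0,0]]])

```text
time_s: 1.8
ee_pos: [0.4621, 0.0539, 0.3587]
ee_rot: [[0.256, 0.967, 0.001], [0.967, -0.256, -0.0], [0.0, 0.001, -1.0]]
ft_force: [0.5, 0.1, 0.4]
gripper_width: 0.093
```

```bash
python3 -c "
from h import *
go([.467,-.3162,.20],-.258)"
```

```text
t 1.8 pos [0.4621 0.0539 0.3587] F [0.4641 0.127  0.4308] w 0.093 yaw -0.2591 q [-0.51  0.12  0.31  2.   -0.04  1.03  1.13]
shift in tool [-0.3565  0.0994  0.1587] rot [ 0.0008 -0.     -0.0011]
```

Emit:
drive_tool(targets=[[0,[-0.045,0.018,0],[0,0,0]],[0,[-0.045,0.018,0.01],[0,0,0]],[0,[-0.045,0.015,0.02],[0,0,0]],[0,[-0.045,0.015,0.02],[0,0,0]],[0,[-0.045,0.012,0.02],[0,0,0]],[0,[-0.045,0.012,0.02],[0,0,0]],[0,[-0.045,0.01,0.02],[0,0,0]],[0,[-0.03,0,0.02],[0,0,0]]])

```text
time_s: 2.6
ee_pos: [0.4696, -0.3023, 0.2296]
ee_rot: [[0.258, 0.966, 0.001], [0.966, -0.258, -0.002], [-0.001, 0.001, -1.0]]
ft_force: [0.3, 1.1, 0.1]
gripper_width: 0.0931
```

```bash
python3 -c "
from h import *
go([.467,-.3162,.12],-.258)"
```

```text
t 2.6 pos [ 0.4696 -0.3023  0.2296] F [0.3243 1.1013 0.0846] w 0.0931 yaw -0.2604 q [ 0.16  0.41  0.44  1.99 -0.24  0.79  2.04]
shift in tool [-0.0139  0.0009  0.1096] rot [ 0.0009  0.0013 -0.0024]
```

Emit:
drive_tool(targets=[[0,[-0.008,0.001,0.02],[0,0,0]],[0,[0,0,0.03],[0,0,0]],[0,[0,0,0.03],[0,0,0]],[0,[0,0,0.02],[0,0,0]],[0,[0,0,0],[0,0,0]],[0,[0,0,0],[0,0,0]],[0,[0,0,0],[0,0,0]],[0,[0,0,0],[0,0,0]]])

```text
time_s: 3.4
ee_pos: [0.4693, -0.3072, 0.1316]
ee_rot: [[0.256, 0.967, 0.002], [0.967, -0.256, -0.001], [-0.0, 0.002, -1.0]]
ft_force: [0.1, -0.3, -0.9]
gripper_width: 0.093
```

```bash
python3 - <<'E'
from h import *
go([.467,-.3162,.031],-.258)
for n in('top','scene'):
    c=read_camera(n);u=proj(n,[.467,-.316,.05]).astype(int)
    cv2.imwrite(f'pics/g1{n}.png',cv2.resize(c['image'][u[1]-35:u[1]+35,u[0]-35:u[0]+35,::-1],None,fx=6,fy=6,interpolation=cv2.INTER_CUBIC))
a=cv2.imread('pics/g1top.png');b=cv2.imread('pics/g1scene.png');cv2.imwrite('pics/g1.png',cv2.resize(np.hstack([a,b]),(800,400)))
E
```

```text
t 3.4 pos [ 0.4693 -0.3072  0.1316] F [ 0.1312 -0.3334 -0.9024] w 0.093 yaw -0.2586 q [ 0.24  0.54  0.35  2.07 -0.34  0.57  2.14]
shift in tool [-0.0092 -0.0001  0.1007] rot [ 0.0021  0.0003 -0.0006]
```

View pics/g1.png

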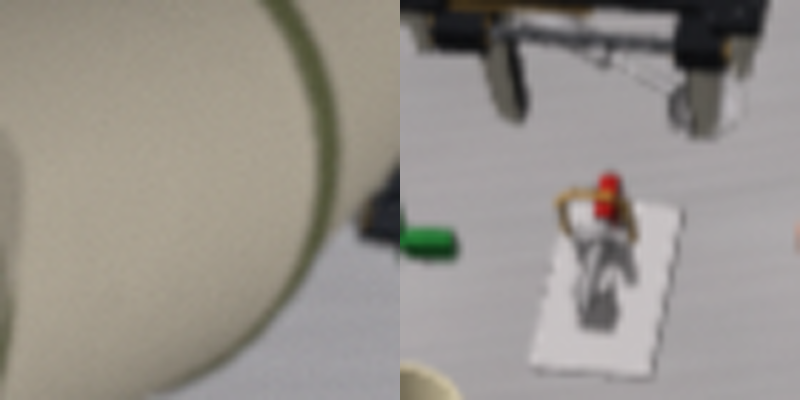

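Emit:
drive_tool(targets=[[0,[-0.009,0,0.02],[-0.002,0,0]],[0,[0,0,0.025],[0,0,0]],[0,[0,0,0.025],[0,0,0]],[0,[0,0,0.02],[0,0,0]],[0,[0,0,0.01],[0,0,0]],[0,[0,0,0],[0,0,0]],[0,[0,0,0],[0,0,0]],[0,[0,0,0],[0,0,0]]])

```text
time_s: 4.3
ee_pos: [0.467, -0.316, 0.0315]
ee_rot: [[0.256, 0.967, 0.003], [0.967, -0.256, -0.001], [-0.0, 0.004, -1.0]]
ft_force: [-0.7, -0.7, -0.4]
gripper_width: 0.0928
```

```bash
python3 - <<'E'
from h import *
go([.467,-.3162,.031],-.258)
for n in('scene',):
    c=read_camera(n);u=proj(n,[.467,-.316,.05]).astype(int)
    cv2.imwrite(f'pics/g2{n}.png',cv2.resize(c['image'][u[1]-35:u[1]+35,u[0]-35:u[0]+35,::-1],None,fx=8,fy=8,interpolation=cv2.INTER_CUBIC))
E
```

```text
t 4.3 pos [ 0.467  -0.316   0.0315] F [-0.6894 -0.7346 -0.4335] w 0.0928 yaw -0.2587 q [ 0.34  0.7   0.23  2.12 -0.42  0.36  2.23]
shift in tool [-0.0002  0.      0.0005] rot [ 0.0035  0.0005 -0.0007]
```

View pics/g2scene.png

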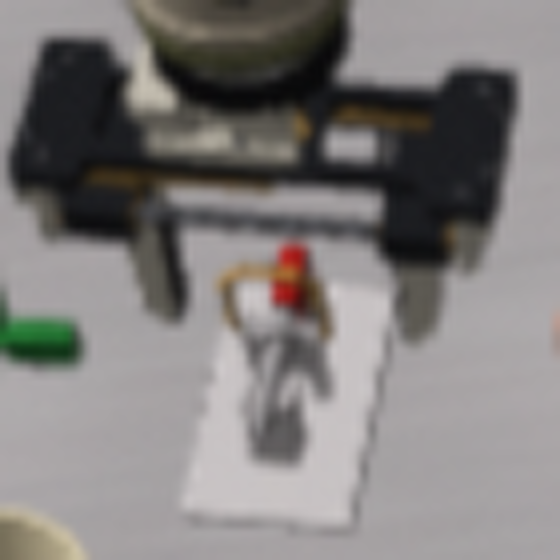

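Emit:
drive_tool(targets=[[0.5,[0,0,0],[0.003,0,0]],[0.7,[0,0,0],[0,0,0]],[1,[0,0,0],[0,0,0]],[1,[0,0,0],[0,0,0]],[1,[0,0,0],[0,0,0]],[1,[0,0,0],[0,0,0]],[1,[0,0,0],[0,0,0]],[1,[0,0,0],[0,0,0]]], squeeze=30)

```text
time_s: 5.15
ee_pos: [0.4665, -0.3157, 0.0304]
ee_rot: [[0.256, 0.967, -0.001], [0.967, -0.256, 0.0], [0.0, -0.001, -1.0]]
ft_force: [0.1, -0.6, 0.3]
gripper_width: 0.0336
```

```bash
python3 - <<'E'
from h import *
go([.467,-.3162,.031],-.258)
E
```

```text
t 5.15 pos [ 0.4665 -0.3157  0.0304] F [ 0.1272 -0.5762  0.3227] w 0.0336 yaw -0.2588 q [ 0.34  0.7   0.23  2.12 -0.42  0.37  2.22]
shift in tool [-0.0004  0.0006 -0.0006] rot [-0.001  -0.     -0.0008]
```

Emit:
drive_tool(targets=[[1,[0,0,0],[0,0,0]],[1,[0,0,0],[0,0,0]],[1,[0,0,0],[0,0,0]],[1,[0,0,0],[0,0,0]],[1,[0,0,0],[0,0,0]],[1,[0,0,0],[0,0,0]],[1,[0,0,0],[0,0,0]],[1,[0,0,0],[0,0,0]]])

```text
time_s: 5.95
ee_pos: [0.4665, -0.3157, 0.0304]
ee_rot: [[0.256, 0.967, -0.001], [0.967, -0.256, 0.0], [-0.0, -0.001, -1.0]]
ft_force: [0.7, 0.3, -0.2]
gripper_width: 0.0123
```

```bash
python3 - <<'E'
from h import *
go([.467,-.3162,.031],-.258)
E
```

```text
t 5.95 pos [ 0.4665 -0.3157  0.0304] F [ 0.6783  0.3182 -0.2359] w 0.0123 yaw -0.2587 q [ 0.34  0.7   0.23  2.12 -0.42  0.37  2.22]
shift in tool [-0.0004  0.0006 -0.0006] rot [-0.0009  0.     -0.0007]
```

Emit:
drive_tool(targets=[[1,[0,0,-0.01],[0,0,0]],[1,[0,0,-0.02],[0,0,0]],[1,[0,0,-0.03],[0,0,0]],[1,[0,0,-0.04],[0,0,0]],[1,[0,0,-0.04],[0,0,0]],[1,[0,0,-0.04],[0,0,0]],[1,[0,0,-0.03],[0,0,0]],[1,[0,0,-0.02],[0,0,0]]])

```text
time_s: 6.75
ee_pos: [0.4667, -0.3159, 0.2635]
ee_rot: [[0.256, 0.967, 0.002], [0.967, -0.256, -0.001], [-0.0, 0.002, -1.0]]
ft_force: [-0.1, -0.4, -2.5]
gripper_width: 0.0122
```

```bash
python3 - <<'E'
from h import *
go([.467,-.3162,.26],-.279)
c=read_camera('scene');im=c['image'][:,:,::-1]
u=proj('scene',[.49,-.316,.26]).astype(int);print(u)
cv2.imwrite(f'pics/l1.png',cv2.resize(im[u[1]-25:u[1]+45,u[0]-35:u[0]+35],None,fx=8,fy=8,interpolation=cv2.INTER_CUBIC))
E
```

```text
t 6.75 pos [ 0.4667 -0.3159  0.2635] F [-0.0999 -0.3956 -2.5384] w 0.0122 yaw -0.259 q [ 0.15  0.38  0.47  1.95 -0.22  0.87  2.05]
shift in tool [-0.0002  0.0004  0.0035] rot [0.0017 0.0002 0.02  ]
[200 169]
```

View pics/l1.png

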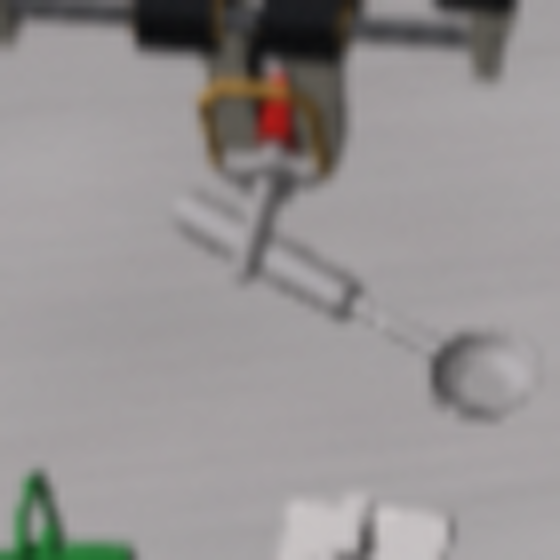

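```bash
python3 - <<'E'
from h import *
s=observe();p=np.array(s['ee_pos']);R=np.array(s['ee_rot'])
for x in(0,.044,):
    q=p+R@np.array([0,.031+x,-.0196]);print(x,q,proj('scene',q))
print('grip',proj('scene',p+R@np.array([0,0,-.0196])))
go([.5287,.0372,.26],-.279)
E
```

```text
0 [ 0.4974 -0.3246  0.2854] [197.0474 166.2082]
0.044 [ 0.5399 -0.3359  0.2856] [193.9207 178.0656]
grip [199.161  158.1928]
t 6.8 pos [ 0.4675 -0.3167  0.2657] F [ 1.1567 -0.9467  1.3861] w 0.0119 yaw -0.2593 q [ 0.15  0.38  0.47  1.94 -0.22  0.87  2.05]
shift in tool [ 0.3577 -0.0316  0.0053] rot [0.0047 0.0006 0.0197]
```

Emit:
drive_tool(targets=[[1,[0.03,-0.004,0],[0,0,0.02]],[1,[0.045,-0.004,0],[0.003,0,0]],[1,[0.045,-0.004,0],[0,0,0]],[1,[0.045,-0.004,0],[0,0,0]],[1,[0.045,-0.004,0],[0,0,0]],[1,[0.045,-0.004,0],[0,0,0]],[1,[0.045,-0.004,0],[0,0,0]],[1,[0.04,-0.004,0],[0,0,0]]])

```text
time_s: 7.6
ee_pos: [0.5285, 0.0224, 0.2604]
ee_rot: [[0.274, 0.962, -0.004], [0.962, -0.274, 0.001], [0.0, -0.005, -1.0]]
ft_force: [0.4, -0.3, -1.7]
gripper_width: 0.0119
```

Emit:
drive_tool(targets=[[1,[0,0,0.01],[0,0,0]],[1,[0,0,0.02],[0,0,0]],[1,[0,0,0.02],[0,0,0]],[1,[0,0,0.01],[0,0,0]],[1,[0,0,0],[0,0,0]],[1,[0,0,0],[0,0,0]],[1,[0,0,0],[0,0,0]],[1,[0,0,0],[0,0,0]]])

```text
time_s: 8.4
ee_pos: [0.5291, 0.02, 0.2013]
ee_rot: [[0.275, 0.961, -0.003], [0.961, -0.275, 0.001], [0.001, -0.003, -1.0]]
ft_force: [-0.0, 0.1, -0.9]
gripper_width: 0.012
```

```bash
python3 - <<'E'
from h import *
go([.5287,.0372,.1864],-.279)
E
```

```text
t 8.4 pos [0.5291 0.02   0.2013] F [-0.0434  0.0987 -0.932 ] w 0.012 yaw -0.279 q [-0.43  0.41  0.39  2.08 -0.24  0.7   1.41]
shift in tool [ 0.0164 -0.0051  0.0149] rot [-0.0028 -0.0006 -0.    ]
```

Emit:
drive_tool(targets=[[1,[0.008,-0.005,0.005],[-0.003,0,0]],[1,[0.007,0,0.01],[0,0,0]],[1,[0,0,0],[0,0,0]],[1,[0,0,0],[0,0,0]],[1,[0,0,0],[0,0,0]],[1,[0,0,0],[0,0,0]],[1,[0,0,0],[0,0,0]],[1,[0,0,0],[0,0,0]]])

```text
time_s: 9.2
ee_pos: [0.528, 0.0357, 0.1857]
ee_rot: [[0.275, 0.961, -0.001], [0.961, -0.275, 0.0], [0.0, -0.001, -1.0]]
ft_force: [0.4, -1.1, -1.7]
gripper_width: 0.0119
```

```bash
python3 - <<'E'
from h import *
go([.5287,.0372,.1864],-.279)
s=observe();p=np.array(s['ee_pos']);R=np.array(s['ee_rot'])
for n in('scene','top'):
  im=read_camera(n)['image'][:,:,::-1];cv2.imwrite(f'pics/i1{n}_full.png',im)
  for x in(0,.044,):
    q=p+R@np.array([0,.031+x,-.0196]);print(n,x,q,proj(n,q))
  u=proj(n,p+R@np.array([0,.075,-.0196])).astype(int);print(u)
  cv2.imwrite(f'pics/i1{n}.png',cv2.resize(im[u[1]-25:u[1]+25,u[0]-25:u[0]+25],None,fx=8,fy=8,interpolation=cv2.INTER_CUBIC))
cv2.imwrite('pics/i1.png',np.hstack([cv2.imread('pics/i1top.png'),cv2.imread('pics/i1scene.png')]))
E
```

```text
t 9.2 pos [0.528  0.0357 0.1857] F [ 0.4148 -1.145  -1.7491] w 0.0119 yaw -0.2791 q [-0.45  0.43  0.38  2.1  -0.26  0.66  1.4 ]
shift in tool [ 0.0016  0.0002 -0.0007] rot [-0.0007 -0.0001 -0.0001]
scene 0 [0.5578 0.0272 0.2053] [321.9928 185.4235]
scene 0.044 [0.6001 0.0151 0.2052] [321.6492 197.1881]
[321 197]
top 0 [0.5578 0.0272 0.2053] [166.5031 167.6662]
top 0.044 [0.6001 0.0151 0.2052] [171.8816 149.2402]
[171 149]
```

View pics/i1.png

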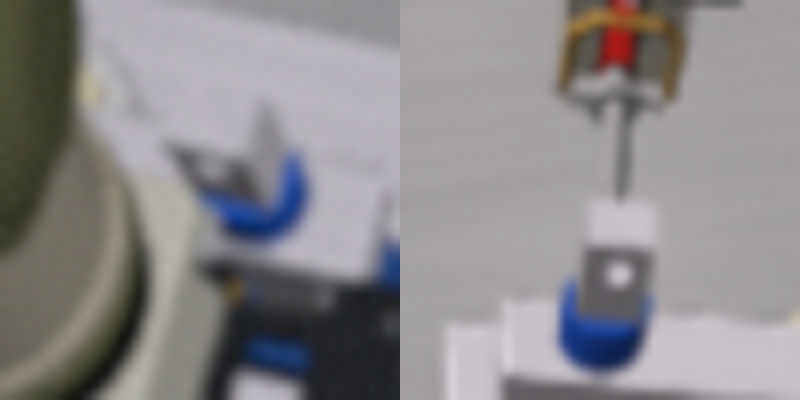

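Emit:
drive_tool(targets=[[1,[0,0.003,0],[0,0,0]],[1,[0,0.003,0],[0,0,0]],[1,[0,0.002,0],[0,0,0]],[1,[0,0.002,0],[0,0,0]],[1,[0,0.002,0],[0,0,0]],[1,[0,0.001,0],[0,0,0]],[1,[0,0,0],[0,0,0]],[1,[0,0,0],[0,0,0]]])

```text
time_s: 10.1
ee_pos: [0.5404, 0.0323, 0.1855]
ee_rot: [[0.275, 0.961, -0.001], [0.961, -0.275, 0.0], [-0.0, -0.001, -1.0]]
ft_force: [1.1, 0.4, -0.6]
gripper_width: 0.0119
```

```bash
cat > m.py <<'E'
from h import *
s=observe();p=np.array(s['ee_pos']);R=np.array(s['ee_rot'])
o=np.array([.650,.1158,0]);yaw=-.279;c,sn=np.cos(yaw),np.sin(yaw);P=np.array([[c,-sn,0],[sn,c,0],[0,0,1]])
q=p+R@np.array([0,.031,-.0196]);l=P.T@(q-o)-np.array([-.01,-.11,.2])
print('t',round(s['time_s'],2),'pin origin rel. nominal mouth mm',l*1e3,'F press axes',P.T@np.array(s['ft_force']),'M',np.array(s['wrist_torque']),'w',s['gripper_width'],'rotvec err',Ro.from_matrix(R.T@np.stack([P[:,1],P[:,0],[0,0,-1]],1)).as_rotvec())
E
python3 m.py
```

```text
t 10.1 pin origin rel. nominal mouth mm [-41.3401  -0.4115   5.0793] F press axes [ 0.931   0.7225 -0.636 ] M [ 0.0278  0.0075 -0.0566] w 0.011937633075946304 rotvec err [-0.0011  0.      0.0002]
```

Emit:
drive_tool(targets=[[1,[0,0.001,0],[0,0,0]],[1,[0,0.001,0],[0,0,0]],[1,[0,0.001,0],[0,0,0]],[1,[0,0.001,0],[0,0,0]],[1,[0,0.001,0],[0,0,0]],[1,[0,0,0],[0,0,0]],[1,[0,0,0],[0,0,0]],[1,[0,0,0],[0,0,0]]])

```text
time_s: 10.9
ee_pos: [0.5452, 0.0311, 0.1855]
ee_rot: [[0.275, 0.961, -0.001], [0.961, -0.275, 0.0], [0.0, -0.001, -1.0]]
ft_force: [-0.4, 1.2, -2.3]
gripper_width: 0.0117
```

```bash
python3 m.py
```

```text
t 10.9 pin origin rel. nominal mouth mm [-36.3832  -0.2783   5.0543] F press axes [-0.6833  1.0876 -2.3322] M [0.3403 0.1319 0.0736] w 0.011657977255953663 rotvec err [-0.0011 -0.0001  0.0004]
```

Emit:
drive_tool(targets=[[1,[0,0.001,0],[0,0,0]],[1,[0,0.001,0],[0,0,0]],[1,[0,0.001,0],[0,0,0]],[1,[0,0,0],[0,0,0]],[1,[0,0,0],[0,0,0]],[1,[0,0,0],[0,0,0]],[1,[0,0,0],[0,0,0]],[1,[0,0,0],[0,0,0]]])

```text
time_s: 11.7
ee_pos: [0.5483, 0.0303, 0.1856]
ee_rot: [[0.275, 0.961, -0.001], [0.961, -0.275, 0.0], [0.0, -0.001, -1.0]]
ft_force: [0.5, 3.9, -3.3]
gripper_width: 0.0114
```

```bash
python3 m.py
```

```text
t 11.7 pin origin rel. nominal mouth mm [-33.1788  -0.1388   5.1477] F press axes [-0.6031  3.89   -3.335 ] M [1.0009 0.1078 0.2384] w 0.011439792187272283 rotvec err [-0.0007 -0.0002  0.0006]
```

Emit:
drive_tool(targets=[[1,[0.0005,0,0.0003],[0,0,0]],[1,[0.0005,0,0.0003],[0,0,0]],[1,[0,0,0],[0,0,0]],[1,[0,0,0],[0,0,0]],[1,[0,0,0],[0,0,0]],[1,[0,0,0],[0,0,0]],[1,[0,0,0],[0,0,0]],[1,[0,0,0],[0,0,0]]])

```text
time_s: 12.5
ee_pos: [0.5486, 0.0309, 0.185]
ee_rot: [[0.275, 0.961, -0.001], [0.961, -0.275, 0.0], [-0.0, -0.001, -1.0]]
ft_force: [0.2, 1.5, -1.3]
gripper_width: 0.0118
```

```bash
python3 m.py
```

```text
t 12.5 pin origin rel. nominal mouth mm [-33.1148   0.486    4.5923] F press axes [-0.2411  1.5359 -1.3008] M [ 0.3341 -0.0991  0.103 ] w 0.01178986793045779 rotvec err [-0.0006  0.      0.    ]
```

Emit:
drive_tool(targets=[[1,[0.0005,0,0],[0,0,0]],[1,[0,0.001,0],[0,0,0]],[1,[0,0.001,0],[0,0,0]],[1,[0,0.001,0],[0,0,0]],[1,[0,0,0],[0,0,0]],[1,[0,0,0],[0,0,0]],[1,[0,0,0],[0,0,0]],[1,[0,0,0],[0,0,0]]])

```text
time_s: 13.3
ee_pos: [0.5514, 0.0307, 0.1849]
ee_rot: [[0.275, 0.961, -0.001], [0.961, -0.275, 0.0], [-0.0, -0.001, -1.0]]
ft_force: [0.1, 0.3, -0.9]
gripper_width: 0.0116
```

```bash
python3 m.py
```

```text
t 13.3 pin origin rel. nominal mouth mm [-30.2974   1.0779   4.512 ] F press axes [ 0.039   0.2786 -0.9284] M [0.0403 0.0742 0.008 ] w 0.011583517863977237 rotvec err [-0.0009  0.      0.0002]
```

Free now. I'll keep feeding it in.

Emit:
drive_tool(targets=[[1,[0,0.001,0],[0,0,0]],[1,[0,0.001,0],[0,0,0]],[1,[0,0.001,0],[0,0,0]],[1,[0,0.001,0],[0,0,0]],[1,[0,0.001,0],[0,0,0]],[1,[0,0,0],[0,0,0]],[1,[0,0,0],[0,0,0]],[1,[0,0,0],[0,0,0]]])

```text
time_s: 14.1
ee_pos: [0.5563, 0.0293, 0.1849]
ee_rot: [[0.275, 0.961, -0.001], [0.961, -0.275, 0.0], [-0.0, -0.001, -1.0]]
ft_force: [-0.4, -0.4, -2.3]
gripper_width: 0.0119
```

```bash
python3 m.py
```

```text
t 14.1 pin origin rel. nominal mouth mm [-25.2573   1.0594   4.4968] F press axes [-0.3088 -0.5035 -2.3482] M [-0.11    0.0201 -0.0234] w 0.011862611423262118 rotvec err [-0.0009  0.0001  0.0002]
```

Emit:
drive_tool(targets=[[1,[0,0.001,0.0003],[0,0,0]],[1,[0,0.001,0],[0,0,0]],[1,[0,0.001,0],[0,0,0]],[1,[0,0.001,0],[0,0,0]],[1,[0,0.001,0],[0,0,0]],[1,[0,0,0],[0,0,0]],[1,[0,0,0],[0,0,0]],[1,[0,0,0],[0,0,0]]])

```text
time_s: 14.9
ee_pos: [0.5613, 0.0278, 0.1847]
ee_rot: [[0.275, 0.961, -0.0], [0.961, -0.275, 0.0], [-0.0, -0.0, -1.0]]
ft_force: [0.3, -0.8, -1.6]
gripper_width: 0.0117
```

```bash
python3 m.py
```

```text
t 14.9 pin origin rel. nominal mouth mm [-20.0281   1.0189   4.262 ] F press axes [ 0.5346 -0.6457 -1.6283] M [-0.2485  0.0164 -0.1003] w 0.011701219746756315 rotvec err [-0.0005  0.0001  0.0001]
```

Emit:
drive_tool(targets=[[1,[0,0.001,0],[0,0,0]],[1,[0,0.001,0],[0,0,0]],[1,[0,0.001,0],[0,0,0]],[1,[0,0.001,0],[0,0,0]],[1,[0,0.001,0],[0,0,0]],[1,[0,0.001,0],[0,0,0]],[1,[0,0,0],[0,0,0]],[1,[0,0,0],[0,0,0]]])

```text
time_s: 15.7
ee_pos: [0.5672, 0.0262, 0.1847]
ee_rot: [[0.275, 0.961, -0.0], [0.961, -0.275, 0.0], [0.0, -0.0, -1.0]]
ft_force: [1.6, -1.5, -2.5]
gripper_width: 0.012
```

```bash
python3 m.py
```

```text
t 15.7 pin origin rel. nominal mouth mm [-13.9344   1.0509   4.2675] F press axes [ 1.9613 -0.9796 -2.4794] M [-0.2697 -0.0222 -0.0146] w 0.012017852988714222 rotvec err [-0.0003 -0.      0.0001]
```

Emit:
drive_tool(targets=[[1,[0,0.001,0.0003],[0,0,0]],[1,[0,0.001,0],[0,0,0]],[1,[0,0.001,0],[0,0,0]],[1,[0,0.001,0],[0,0,0]],[1,[0,0.001,0],[0,0,0]],[1,[0,0.001,0],[0,0,0]],[1,[0,0,0],[0,0,0]],[1,[0,0,0],[0,0,0]]])

```text
time_s: 16.5
ee_pos: [0.573, 0.0246, 0.1844]
ee_rot: [[0.275, 0.961, -0.0], [0.961, -0.275, 0.0], [0.0, -0.0, -1.0]]
ft_force: [-0.4, -0.5, -2.1]
gripper_width: 0.0118
```

```bash
python3 m.py
```

```text
t 16.5 pin origin rel. nominal mouth mm [-7.916   1.119   3.9445] F press axes [-0.2294 -0.5835 -2.0567] M [-0.2382  0.0348 -0.0364] w 0.011821589388060305 rotvec err [-0.0002 -0.      0.0002]
```

Emit:
drive_tool(targets=[[1,[0,0.001,0],[0,0,0]],[1,[0,0.001,0],[0,0,0]],[1,[0,0.001,0],[0,0,0]],[1,[0,0.001,0],[0,0,0]],[1,[0,0.001,0],[0,0,0]],[1,[0,0,0],[0,0,0]],[1,[0,0,0],[0,0,0]],[1,[0,0,0],[0,0,0]]])

```text
time_s: 17.3
ee_pos: [0.5778, 0.0232, 0.1844]
ee_rot: [[0.275, 0.961, -0.0], [0.961, -0.275, 0.0], [0.0, -0.0, -1.0]]
ft_force: [-0.1, -1.3, -1.8]
gripper_width: 0.012
```

```bash
python3 m.py
```

```text
t 17.3 pin origin rel. nominal mouth mm [-2.9173  1.0632  3.9535] F press axes [ 0.2181 -1.2719 -1.7675] M [-0.2771  0.0221 -0.0488] w 0.012036194192695282 rotvec err [-0.0002 -0.      0.0001]
```

Emit:
drive_tool(targets=[[1,[0,0.0005,0],[0,0,0]],[1,[0,0.0005,0],[0,0,0]],[1,[0,0.0005,0],[0,0,0]],[1,[0,0.0005,0],[0,0,0]],[1,[0,0.0005,0],[0,0,0]],[1,[0,0.0005,0],[0,0,0]],[1,[0,0,0],[0,0,0]],[1,[0,0,0],[0,0,0]]])

```text
time_s: 18.1
ee_pos: [0.5805, 0.0224, 0.1843]
ee_rot: [[0.275, 0.961, -0.001], [0.961, -0.275, 0.0], [-0.0, -0.001, -1.0]]
ft_force: [-0.8, -1.0, -1.3]
gripper_width: 0.0116
```

```bash
python3 m.py
```

```text
t 18.1 pin origin rel. nominal mouth mm [-0.0797  1.0958  3.8834] F press axes [-0.5457 -1.1784 -1.3136] M [-0.2216  0.1844 -0.0302] w 0.011591060250036672 rotvec err [-0.0006  0.      0.0002]
```

Emit:
drive_tool(targets=[[1,[0,0.0005,0],[0,0,0]],[1,[0,0.0005,0],[0,0,0]],[1,[0,0.0005,0],[0,0,0]],[1,[0,0,0],[0,0,0]],[1,[0,0,0],[0,0,0]],[1,[0,0,0],[0,0,0]],[1,[0,0,0],[0,0,0]],[1,[0,0,0],[0,0,0]]])

```text
time_s: 18.9
ee_pos: [0.5816, 0.0221, 0.1843]
ee_rot: [[0.275, 0.961, -0.001], [0.961, -0.275, 0.0], [-0.0, -0.001, -1.0]]
ft_force: [-3.9, -0.4, -0.3]
gripper_width: 0.0116
```

```bash
python3 m.py
```

```text
t 18.9 pin origin rel. nominal mouth mm [1.064  1.0947 3.84  ] F press axes [-3.6027 -1.4536 -0.3367] M [-0.1078  0.6155 -0.0709] w 0.011577206597077493 rotvec err [-0.0012  0.      0.0002]
```

Emit:
drive_tool(targets=[[1,[0,0.0005,0],[0,0,0]],[1,[0,0.0005,0],[0,0,0]],[1,[0,0,0],[0,0,0]],[1,[0,0,0],[0,0,0]],[1,[0,0,0],[0,0,0]],[1,[0,0,0],[0,0,0]],[1,[0,0,0],[0,0,0]],[1,[0,0,0],[0,0,0]]])

```text
time_s: 19.7
ee_pos: [0.5816, 0.0221, 0.1842]
ee_rot: [[0.275, 0.961, -0.003], [0.961, -0.275, 0.001], [-0.0, -0.003, -1.0]]
ft_force: [-6.9, 0.0, 2.6]
gripper_width: 0.0118
```

```bash
python3 m.py
```

```text
t 19.7 pin origin rel. nominal mouth mm [1.0997 1.0833 3.7046] F press axes [-6.6558 -1.8748  2.6167] M [ 0.0857  1.4008 -0.0184] w 0.011849719432872932 rotvec err [-0.0032  0.0001  0.0004]
```

Emit:
drive_tool(targets=[[1,[0,0.0005,0],[0,0,0]],[1,[0,0.0005,-0.0003],[0,0,0]],[1,[0,0.0005,0],[0,0,0]],[1,[0,0,0],[0,0,0]],[1,[0,0,0],[0,0,0]],[1,[0,0,0],[0,0,0]],[1,[0,0,0],[0,0,0]],[1,[0,0,0],[0,0,0]]])

```text
time_s: 20.5
ee_pos: [0.5816, 0.0221, 0.1843]
ee_rot: [[0.275, 0.962, -0.006], [0.962, -0.275, 0.001], [-0.0, -0.006, -1.0]]
ft_force: [-11.2, 1.6, 4.7]
gripper_width: 0.0122
```

```bash
python3 m.py; python3 - <<'E'
from h import *
for n in('scene','top'):
  im=read_camera(n)['image'][:,:,::-1];cv2.imwrite(f'pics/k1{n}_full.png',im)
  u=proj(n,[.61,.013,.204]).astype(int)
  cv2.imwrite(f'pics/k1{n}.png',cv2.resize(im[u[1]-25:u[1]+25,u[0]-25:u[0]+25],None,fx=8,fy=8,interpolation=cv2.INTER_CUBIC))
cv2.imwrite('pics/k1.png',np.hstack([cv2.imread('pics/k1top.png'),cv2.imread('pics/k1scene.png')]))
E
```

```text
t 20.5 pin origin rel. nominal mouth mm [1.152  1.0942 3.6717] F press axes [-11.231   -1.5253   4.7182] M [ 0.3437  2.21   -0.0881] w 0.012155356109200106 rotvec err [-0.006   0.0003  0.0007]
```

View pics/k1.png

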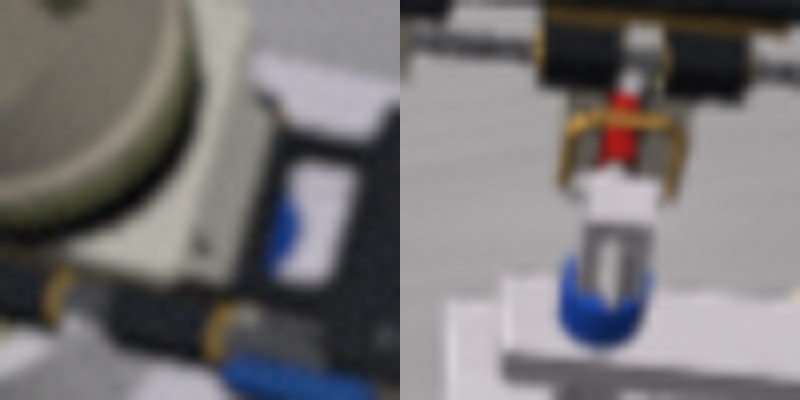

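Emit:
drive_tool(targets=[[1,[0,-0.001,0],[0,0,0]],[1,[0,-0.0008,0],[0,0,0]],[1,[0,0,0],[0,0,0]],[0.9,[0,0,0],[0,0,0]],[0.8,[0,0,0],[0,0,0]],[0.7,[0,0,0],[0,0,0]],[0.6,[0,0,0],[0,0,0]],[0.6,[0,0,0],[0,0,0]]])

```text
time_s: 21.4
ee_pos: [0.5831, 0.0219, 0.1848]
ee_rot: [[0.275, 0.961, 0.0], [0.961, -0.275, 0.0], [0.0, 0.0, -1.0]]
ft_force: [-0.4, 0.2, -0.4]
gripper_width: 0.0357
```

```bash
python3 m.py; python3 - <<'E'
from h import *
n='scene'
im=read_camera(n)['image'][:,:,::-1]
u=proj(n,[.61,.013,.204]).astype(int);print(u)
cv2.imwrite(f'pics/k2.png',cv2.resize(im[u[1]-25:u[1]+25,u[0]-25:u[0]+25],None,fx=10,fy=10,interpolation=cv2.INTER_CUBIC))
E
```

```text
t 21.4 pin origin rel. nominal mouth mm [2.5015 1.2969 4.4427] F press axes [-0.3857  0.054  -0.3724] M [ 0.0161  0.0163 -0.01  ] w 0.035651979197989264 rotvec err [ 0.0002 -0.0003  0.0003]
[321 200]
```

View pics/k2.png

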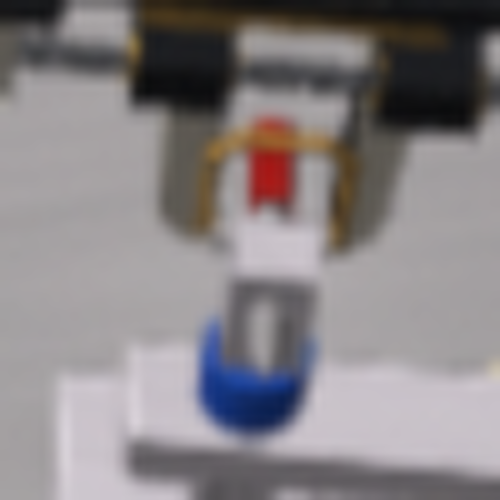

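```bash
python3 - <<'E'
from h import *
o=np.array([.650,.1158,0]);yaw=-.279;c,sn=np.cos(yaw),np.sin(yaw);P=np.array([[c,-sn,0],[sn,c,0],[0,0,1]])
W=lambda p:o+P@np.array(p)
a=proj('scene',W([.01,-.109,.22]));
for x in(.034,.030,.024): b=proj('scene',W([x,-.109,.204]));print(x,a,b,b-a)
n='scene'
im=read_camera(n)['image'];print(im[198:216,318:327].mean(2).astype(int))
E
```

```text
0.034 [322.5904 202.4426] [321.7202 212.7599] [-0.8702 10.3173]
0.03 [322.5904 202.4426] [321.7526 211.6028] [-0.8378  9.1602]
0.024 [322.5904 202.4426] [321.801  209.8766] [-0.7894  7.434 ]
[[149 173 193 195 196 196 195 196 196]
 [136 165 193 195 196 198 199 199 199]
 [152 167 193 195 195 196 198 199 197]
 [165 172 191 193 193 193 194 196 196]
 [161 153 160 163 165 169 169 173 178]
 [152 119 104 104 109 117 117 122 133]
 [147 109  95 101 109 102  95  96 103]
 [143 105 102 124 138 118 100  98 104]
 [135 100 110 145 155 125 100 100 105]
 [125  99 111 147 156 122  89  94 110]
 [116  98 112 148 154 118  85  94 110]
 [105  96 111 147 153 115  85  94 105]
 [101  95 107 139 152 108  87  94 103]
 [ 97  95 100 121 139 101  90  93 105]
 [ 86  92  95 103 111  95  90  84 105]
 [ 72  79  80  82  81  77  71  64 106]
 [ 66  61  58  58  55  52  48  59 121]
 [ 63  57  52  47  45  43  46  79 145]]
```

Emit:
drive_tool(targets=[[0.6,[0,0,-0.01],[0,0,0]],[0.6,[0,0,-0.02],[0,0,0]],[0.6,[0,-0.01,-0.03],[0,0,0]],[1,[0,-0.02,-0.01],[0,0,0]],[1,[0,-0.03,0],[0,0,0]],[1,[0,-0.03,0],[0,0,0]],[1,[0,0,0],[0,0,0]],[1,[0,0,0],[0,0,0]]], squeeze=10)

```text
time_s: 22.3
ee_pos: [0.4963, 0.0469, 0.2556]
ee_rot: [[0.274, 0.962, 0.001], [0.962, -0.274, 0.001], [0.001, 0.0, -1.0]]
ft_force: [0.0, -0.8, -0.2]
gripper_width: 0.0024
```

```bash
python3 m.py; python3 - <<'E'
from h import *
for n in('scene','top'):
  im=read_camera(n)['image'][:,:,::-1];cv2.imwrite(f'pics/r1{n}_full.png',im)
  u=proj(n,[.605,.013,.204]).astype(int);print(n,u)
  cv2.imwrite(f'pics/r1{n}.png',cv2.resize(im[u[1]-25:u[1]+25,u[0]-25:u[0]+25],None,fx=8,fy=8,interpolation=cv2.INTER_CUBIC))
cv2.imwrite('pics/r1.png',np.hstack([cv2.imread('pics/r1top.png'),cv2.imread('pics/r1scene.png')]))
E
```

```text
t 22.3 pin origin rel. nominal mouth mm [-87.7884   1.4312  75.254 ] F press axes [ 0.2523 -0.7427 -0.1884] M [-0.0236 -0.0498  0.0428] w 0.0023704530758796075 rotvec err [ 0.0004 -0.0011  0.001 ]
scene [321 198]
top [172 147]
```

View pics/r1.png

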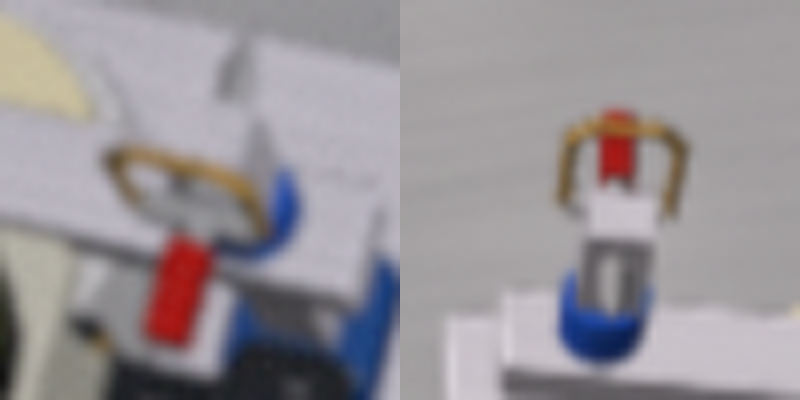

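```bash
python3 - <<'E'
from h import *
o=np.array([.650,.1158,0]);yaw=-.279;c,sn=np.cos(yaw),np.sin(yaw);P=np.array([[c,-sn,0],[sn,c,0],[0,0,1]])
L=lambda q:(P.T@(q-o)-np.array([-.01,-.11,.2]))*1e3
W=lambda p:o+P@(np.array(p)/1e3+np.array([-.01,-.11,.2]))
im=cv2.imread('pics/r1top_full.png').astype(int)
m=((im[:,:,2]>120)&(im[:,:,1]<70)&(im[:,:,0]<70));a=np.argwhere(m[130:175,155:185])+[130,155]
print('red rect',cv2.minAreaRect(a[:,::-1].astype(np.float32)));ct=a.mean(0)[::-1]
print('red centre local (want -31,*,~14)',L(onz('top',ct,.214)))
u1=(172-25+190/8-.44,147-25+172/8-.44);u2=(321-25+228/8-.44,198-25+128/8-.44)
p,g=tri(u1,u2);print('bar',L(p),'gap',g)
for x in(u1,):print('bar@z.248',L(onz('top',x,.247)))
print('scene bar@.247',L(onz('scene',u2,.247)))
# pinned example for calibration: red centre
b=np.argwhere(m[120:150,60:90])+[120,60];ct=b.mean(0)[::-1]
q=onz('top',ct,.21);print('example red local to its mouth',L(q)-[0,220,0])
E
```

```text
red rect ((168.59999084472656, 158.1999969482422), (5.6921000480651855, 12.649110794067383), 18.434947967529297)
red centre local (want -31,*,~14) [-34.0305  -1.933   14.    ]
bar [-8.7925 -1.5225 44.8678] gap 0.006114865068011442
bar@z.248 [-9.1405 -5.2806 47.    ]
scene bar@.247 [-8.0831  1.2624 47.    ]
example red local to its mouth [nan nan nan]<stdin>:14: RuntimeWarning: Mean of empty slice.
  ret = um.true_divide(
```

```bash
python3 - <<'E'
from h import *
o=np.array([.650,.1158,0]);yaw=-.279;c,sn=np.cos(yaw),np.sin(yaw);P=np.array([[c,-sn,0],[sn,c,0],[0,0,1]])
L=lambda q:(P.T@(q-o)-np.array([-.01,-.11,.2]))*1e3
for f,(r0,r1,c0,c1),z,dy in(('pics/r1top_full.png',(130,175,155,185),.214,0),('pics/top0.png',(120,150,60,90),.21,220)):
    im=cv2.imread(f).astype(int);m=((im[:,:,2]>110)&(im[:,:,1]<75)&(im[:,:,0]<75))
    a=np.argwhere(m[r0:r1,c0:c1])+[r0,c0]
    print(f,len(a),L(onz('top',a.mean(0)[::-1],z))-[0,dy,0])
    # rearmost/frontmost extents along x at top z
    q=np.array([L(onz('top',x[::-1],z)) for x in a]);print(np.percentile(q[:,0],[3,97]))
E
```

```text
pics/r1top_full.png 74 [-33.8171  -1.8316  14.    ]
[-47.2795 -21.0628]
pics/top0.png 93 [-31.702   -2.9673  10.    ]
[-44.5202 -18.2716]
```

Emit:
drive_tool(targets=[[1,[0,0,0.02],[0,0,0]],[1,[0,0,0.025],[0,0,0]],[1,[0,0,0.015],[0,0,0]],[1,[0,0.02,0],[0,0,0]],[1,[0,0.02,0],[0,0,0]],[1,[0,0.013,0],[0,0,0]],[1,[0,0,0],[0,0,0]],[1,[0,0,0],[0,0,0]]])

```text
time_s: 23.2
ee_pos: [0.5465, 0.0318, 0.1943]
ee_rot: [[0.276, 0.961, -0.002], [0.961, -0.276, 0.0], [-0.0, -0.002, -1.0]]
ft_force: [-0.1, -0.5, -0.3]
gripper_width: 0.0005
```

```bash
sed -i 's/^print(.t.,round/print("TCP rel mouth mm",(P.T@(p-o)-np.array([-.01,-.11,.2]))*1e3)\n&/' m.py; python3 m.py
```

```text
TCP rel mouth mm [-66.3661   0.7476  -5.664 ]
t 23.2 pin origin rel. nominal mouth mm [-35.3325   0.7431  13.8828] F press axes [ 0.0887 -0.5173 -0.329 ] M [-0.0164  0.0606 -0.0242] w 0.0004799696663515806 rotvec err [-0.0017  0.0004 -0.0004]
```

Emit:
drive_tool(targets=[[1,[0,0.003,0],[0,0,0]],[1,[0,0.002,0],[0,0,0]],[1,[0,0.002,0],[0,0,0]],[1,[0,0.001,0],[0,0,0]],[1,[0,0.001,0],[0,0,0]],[1,[0,0.001,0],[0,0,0]],[1,[0,0,0],[0,0,0]],[1,[0,0,0],[0,0,0]]])

```text
time_s: 24.0
ee_pos: [0.5557, 0.0295, 0.1944]
ee_rot: [[0.275, 0.961, -0.002], [0.961, -0.275, 0.0], [-0.0, -0.002, -1.0]]
ft_force: [-3.8, 1.4, 0.7]
gripper_width: 0.0005
```

```bash
 python3 m.py
```

```text
TCP rel mouth mm [-56.8804   1.0627  -5.576 ]
t 24.0 pin origin rel. nominal mouth mm [-25.8326   1.0773  13.9481] F press axes [-4.0292  0.3399  0.7053] M [ 0.2178  0.8644 -0.0033] w 0.0004971476285305601 rotvec err [-0.0024  0.0002  0.0004]
```

Emit:
drive_tool(targets=[[1,[0,0.001,0],[0,0,0]],[1,[0,0.0005,0],[0,0,0]],[1,[0,0.0005,0],[0,0,0]],[1,[0,0,0],[0,0,0]],[1,[0,0,0],[0,0,0]],[1,[0,0,0],[0,0,0]],[1,[0,0,0],[0,0,0]],[1,[0,0,0],[0,0,0]]])

```text
time_s: 24.8
ee_pos: [0.5558, 0.0294, 0.194]
ee_rot: [[0.275, 0.962, -0.006], [0.962, -0.275, 0.001], [-0.001, -0.006, -1.0]]
ft_force: [-9.1, 2.8, 3.3]
gripper_width: 0.0003
```

```bash
 python3 m.py
```

```text
TCP rel mouth mm [-56.7261   0.9653  -5.9697]
t 24.8 pin origin rel. nominal mouth mm [-25.6082   0.9994  13.4425] F press axes [-9.4997  0.1752  3.299 ] M [0.5891 1.9992 0.0638] w 0.0003436931812955783 rotvec err [-0.006   0.0006  0.0007]
```

Emit:
drive_tool(targets=[[1,[0,0.0007,0],[0,0,0]],[1,[0,0.0005,0],[0,0,0]],[1,[0,0,0],[0,0,0]],[1,[0,0,0],[0,0,0]],[1,[0,0,0],[0,0,0]],[1,[0,0,0],[0,0,0]],[1,[0,0,0],[0,0,0]],[1,[0,0,0],[0,0,0]]])

```text
time_s: 25.6
ee_pos: [0.5558, 0.0293, 0.1938]
ee_rot: [[0.275, 0.962, -0.008], [0.962, -0.275, 0.001], [-0.001, -0.008, -1.0]]
ft_force: [-12.1, 4.5, 5.4]
gripper_width: 0.0005
```

```bash
 python3 m.py
```

```text
TCP rel mouth mm [-56.7445   0.9349  -6.2181]
t 25.6 pin origin rel. nominal mouth mm [-25.5817   0.9804  13.1219] F press axes [-12.9089   1.0236   5.364 ] M [0.7796 2.6266 0.0151] w 0.000510626887511725 rotvec err [-0.0084  0.0009  0.0009]
```

Emit:
drive_tool(targets=[[1,[0,-0.013,0],[0,0,0]],[1,[0,0,-0.025],[0,0,0]],[1,[0,0,-0.023],[0,0,0]],[1,[0,0.01,0],[0,0,0]],[1,[0,0.013,0],[0,0,0]],[1,[0,0.01,0],[0,0,0]],[1,[0,0,0],[0,0,0]],[1,[0,0,0],[0,0,0]]])

```text
time_s: 26.4
ee_pos: [0.5786, 0.0226, 0.2416]
ee_rot: [[0.276, 0.961, -0.003], [0.961, -0.276, -0.0], [-0.001, -0.002, -1.0]]
ft_force: [-0.2, 0.4, -0.7]
gripper_width: 0.0006
```

```bash
 python3 m.py
```

```text
TCP rel mouth mm [-32.9331   0.725   41.5511]
t 26.4 pin origin rel. nominal mouth mm [-1.8877  0.7318 61.0791] F press axes [-0.2644  0.3277 -0.7092] M [ 0.0042  0.0127 -0.0065] w 0.0006199077408745088 rotvec err [-0.0023  0.001  -0.0004]
```

Emit:
drive_tool(targets=[[1,[0,0.003,0],[0.002,0,0]],[1,[0,0.003,0],[0,0,0]],[1,[0,0.003,0],[0,0,0]],[1,[0,0.003,0],[0,0,0]],[1,[0,0.002,0],[0,0,0]],[1,[0,0.002,0],[0,0,0]],[1,[0,0,0],[0,0,0]],[1,[0,0,0],[0,0,0]]])

```text
time_s: 27.2
ee_pos: [0.5941, 0.0185, 0.2425]
ee_rot: [[0.275, 0.961, -0.003], [0.961, -0.275, 0.001], [-0.0, -0.003, -1.0]]
ft_force: [-1.1, -0.6, -0.2]
gripper_width: 0.0007
```

```bash
 python3 m.py
```

```text
TCP rel mouth mm [-16.9441   1.067   42.5008]
t 27.2 pin origin rel. nominal mouth mm [14.1166  1.0746 62.0046] F press axes [-0.8864 -0.9286 -0.1942] M [0.0375 0.1397 0.013 ] w 0.0007294074850758355 rotvec err [-0.0031  0.0001  0.0002]
```

Emit:
drive_tool(targets=[[1,[0,0.002,0.0003],[0,0,0]],[1,[0,0.002,0.0003],[0,0,0]],[1,[0,0.002,0.0005],[0,0,0]],[1,[0,0.002,0.0005],[0,0,0]],[1,[0,0.002,0.0007],[0,0,0]],[1,[0,0.002,0.0008],[0,0,0]],[1,[0,0.002,0.0009],[0,0,0]],[1,[0,0.002,0.001],[0,0,0]]])

```text
time_s: 28.0
ee_pos: [0.6097, 0.014, 0.2374]
ee_rot: [[0.275, 0.961, -0.003], [0.961, -0.275, 0.001], [-0.0, -0.003, -1.0]]
ft_force: [0.4, -0.8, 1.0]
gripper_width: 0.0008
```

```bash
 python3 m.py;  python3 - <<'E'
from h import *
n='scene'
im=read_camera(n)['image'][:,:,::-1]
u=proj(n,[.61,.013,.204]).astype(int);print(u)
cv2.imwrite(f'pics/s1.png',cv2.resize(im[u[1]-25:u[1]+25,u[0]-25:u[0]+25],None,fx=10,fy=10,interpolation=cv2.INTER_CUBIC))
E
```

```text
TCP rel mouth mm [-0.6823  1.0804 37.3963]
t 28.0 pin origin rel. nominal mouth mm [30.3755  1.0867 56.9046] F press axes [ 0.6398 -0.6309  1.0334] M [ 0.1316  0.2562 -0.0182] w 0.0007667525761247295 rotvec err [-0.003   0.      0.0002]
[321 200]
```

View pics/s1.png

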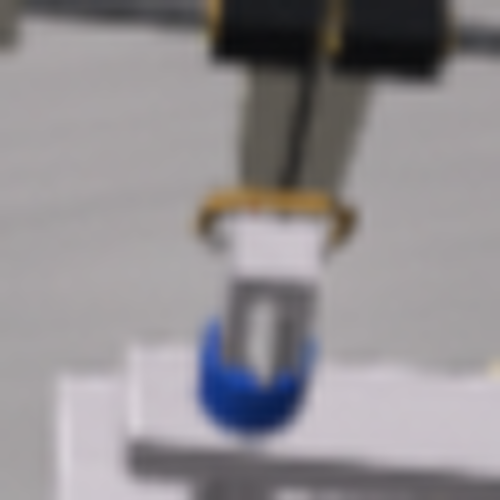

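Emit:
drive_tool(targets=[[1,[0,0.002,0.0011],[0,0,0]],[1,[0,0.002,0.0013],[0,0,0]],[1,[0,0.002,0.0014],[0,0,0]],[1,[0,0.002,0.0016],[0,0,0]],[1,[0,0.002,0.0018],[0,0,0]],[1,[0,0,0],[0,0,0]],[1,[0,0,0],[0,0,0]],[1,[0,0,0],[0,0,0]]])

```text
time_s: 28.85
ee_pos: [0.6191, 0.0113, 0.2302]
ee_rot: [[0.275, 0.961, -0.003], [0.961, -0.275, 0.001], [-0.0, -0.003, -1.0]]
ft_force: [-0.8, -0.4, 0.2]
gripper_width: 0.0002
```

```bash
 python3 m.py;  python3 - <<'E'
from h import *
n='scene'
im=read_camera(n)['image'][:,:,::-1]
u=proj(n,[.61,.013,.204]).astype(int);print(u)
cv2.imwrite(f'pics/s2.png',cv2.resize(im[u[1]-25:u[1]+25,u[0]-25:u[0]+25],None,fx=10,fy=10,interpolation=cv2.INTER_CUBIC))
E
```

```text
TCP rel mouth mm [ 9.0577  1.0347 30.2329]
t 28.85 pin origin rel. nominal mouth mm [40.1171  1.0429 49.7385] F press axes [-0.6551 -0.5946  0.1909] M [0.0326 0.1423 0.0363] w 0.00016416525488607982 rotvec err [-0.003   0.0001  0.0002]
[321 200]
```

View pics/s2.png

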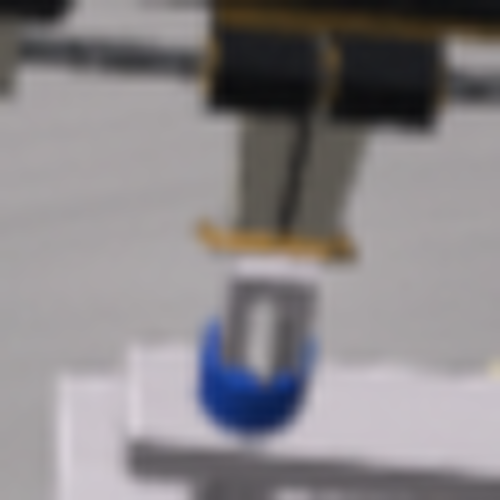

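Emit:
drive_tool(targets=[[1,[0,-0.002,0],[0,0,0]],[1,[0,0,-0.013],[0,0,0]],[1,[0,0,0],[0,0,0]],[1,[0,0.01,0],[0,0,0]],[1,[0,0.01,0],[0,0,0]],[1,[0,0,0.002],[0.003,0,0]],[1,[0,0,0],[0,0,0]],[1,[0,0,0],[0,0,0]]])

```text
time_s: 29.7
ee_pos: [0.6362, 0.0063, 0.2407]
ee_rot: [[0.275, 0.961, -0.007], [0.961, -0.275, 0.001], [-0.0, -0.007, -1.0]]
ft_force: [-0.3, -0.5, -0.9]
gripper_width: 0.0007
```

```bash
 python3 m.py
```

```text
TCP rel mouth mm [26.93    0.8958 40.7178]
t 29.7 pin origin rel. nominal mouth mm [58.0634  0.9032 60.1052] F press axes [-0.1044 -0.5562 -0.9332] M [-0.0348 -0.0167 -0.0152] w 0.0006908665335943845 rotvec err [-0.0068  0.0005 -0.    ]
```

Emit:
drive_tool(targets=[[1,[0,0,0.0025],[-0.007,0,0]],[1,[0,0.001,0.0015],[0,0,0]],[1,[0,0.0015,0.0017],[0,0,0]],[1,[0,0.0013,0.0017],[0,0,0]],[1,[0,0.0013,0.0017],[0,0,0]],[1,[0,0.0012,0.0018],[0,0,0]],[1,[0,0.0012,0.0018],[0,0,0]],[1,[0,0,0],[0,0,0]]])

```text
time_s: 30.5
ee_pos: [0.6443, 0.0042, 0.2286]
ee_rot: [[0.275, 0.961, 0.002], [0.961, -0.275, -0.001], [0.0, 0.002, -1.0]]
ft_force: [2.9, -1.3, 3.0]
gripper_width: 0.0005
```

```bash
 python3 m.py;  python3 - <<'E'
from h import *
n='scene'
im=read_camera(n)['image'][:,:,::-1]
u=proj(n,[.61,.013,.204]).astype(int);print(u)
cv2.imwrite(f'pics/s3.png',cv2.resize(im[u[1]-25:u[1]+25,u[0]-25:u[0]+25],None,fx=10,fy=10,interpolation=cv2.INTER_CUBIC))
E
```

```text
TCP rel mouth mm [35.2959  1.1175 28.5778]
t 30.5 pin origin rel. nominal mouth mm [66.2562  1.1204 48.2406] F press axes [ 3.1573 -0.4575  3.0316] M [-0.1557 -0.6035  0.0518] w 0.0005140202250210578 rotvec err [ 0.002  -0.      0.0001]
[321 200]
```

View pics/s3.png

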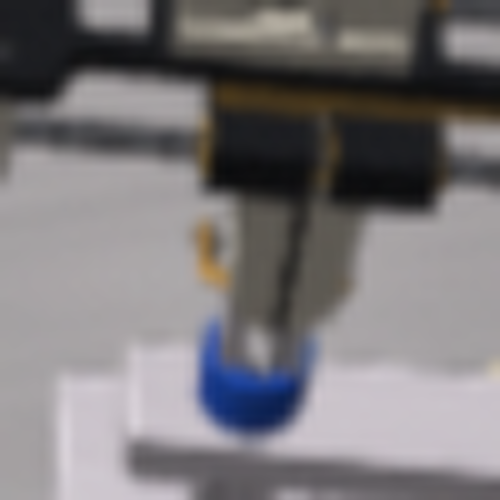

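Emit:
drive_tool(targets=[[1,[0,0,-0.005],[-0.001,0,0]],[1,[0,0,-0.01],[0,0,0]],[1,[0,0,-0.015],[0,0,0]],[1,[0,-0.02,-0.01],[0,0,0]],[1,[0,-0.03,0],[0,0,0]],[1,[0,-0.03,0],[0,0,0]],[1,[0,0,0],[0,0,0]],[1,[0,0,0],[0,0,0]]])

```text
time_s: 31.35
ee_pos: [0.5664, 0.0268, 0.2691]
ee_rot: [[0.274, 0.962, 0.002], [0.962, -0.274, 0.0], [0.001, 0.002, -1.0]]
ft_force: [-0.5, 1.3, -0.4]
gripper_width: 0.0006
```

```bash
 python3 m.py;  python3 - <<'E'
from h import *
for n in('scene','top'):
  im=read_camera(n)['image'][:,:,::-1];cv2.imwrite(f'pics/r2{n}_full.png',im)
  u=proj(n,[.605,.013,.204]).astype(int);print(n,u)
  cv2.imwrite(f'pics/r2{n}.png',cv2.resize(im[u[1]-25:u[1]+25,u[0]-25:u[0]+25],None,fx=8,fy=8,interpolation=cv2.INTER_CUBIC))
cv2.imwrite('pics/r2.png',np.hstack([cv2.imread('pics/r2top.png'),cv2.imread('pics/r2scene.png')]))
E
```

```text
TCP rel mouth mm [-45.8879   1.3737  69.1035]
t 31.35 pin origin rel. nominal mouth mm [-14.9287   1.3952  88.7679] F press axes [-0.8744  1.1407 -0.3724] M [ 0.0229 -0.0237 -0.0372] w 0.0006056705411074535 rotvec err [ 0.0021 -0.0006  0.0011]
scene [321 198]
top [172 147]
```

View pics/r2.png

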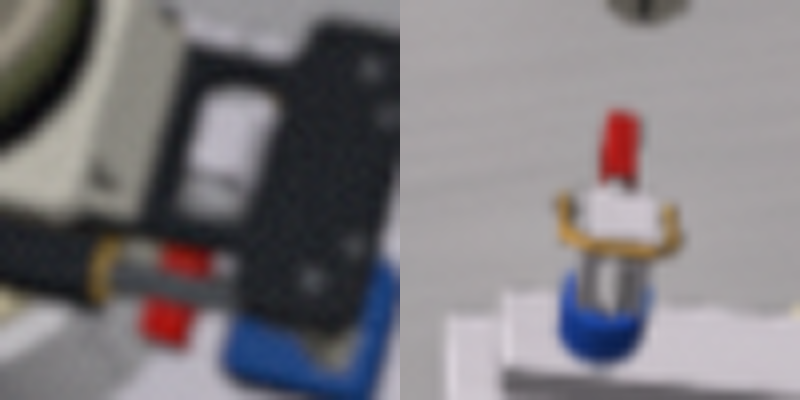

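```bash
python3 - <<'E'
from h import *
o=np.array([.650,.1158,0]);yaw=-.279;c,sn=np.cos(yaw),np.sin(yaw);P=np.array([[c,-sn,0],[sn,c,0],[0,0,1]])
W=lambda p:o+P@(np.array(p)/1e3+np.array([-.01,-.11,.2]))
for t in(.05,.6,.7,.8,.9,1.,1.1,1.2,1.3,1.4):
    b=[-7+44*np.sin(t),1,3.8+44*np.cos(t)];print(t,np.round(b,1),proj('scene',W(b)))
E
```

```text
0.05 [-4.8  1.  47.7] [323.9749 189.292 ]
0.6 [17.8  1.  40.1] [323.4792 197.3841]
0.7 [21.3  1.  37.5] [323.3368 198.9768]
0.8 [24.6  1.  34.5] [323.1817 200.5634]
0.9 [27.5  1.  31.2] [323.0158 202.1262]
1.0 [30.   1.  27.6] [322.8408 203.648 ]
1.1 [32.2  1.  23.8] [322.6587 205.112 ]
1.2 [34.   1.  19.7] [322.4716 206.5023]
1.3 [35.4  1.  15.6] [322.2815 207.8039]
1.4 [36.4  1.  11.3] [322.0906 209.0032]
```

Emit:
drive_tool(targets=[[1,[0,0.025,0],[0.002,0,0]],[1,[0,0.03,0],[0,0,0]],[1,[0,0.02,0],[0,0,0]],[1,[0,0,0.01],[0,0,0]],[1,[0,0,0.015],[0,0,0]],[1,[0,0,0.007],[0,0,0]],[1,[0,0,0],[0,0,0]],[1,[0,0,0],[0,0,0]]])

```text
time_s: 32.25
ee_pos: [0.6386, 0.0058, 0.2365]
ee_rot: [[0.275, 0.961, -0.0], [0.961, -0.275, -0.0], [-0.0, -0.0, -1.0]]
ft_force: [-1.2, -0.6, 0.6]
gripper_width: 0.0008
```

```bash
 python3 m.py
```

```text
TCP rel mouth mm [29.3661  1.0966 36.5212]
t 32.25 pin origin rel. nominal mouth mm [60.3708  1.1072 56.1137] F press axes [-0.9622 -0.8731  0.6428] M [-0.0127 -0.0138  0.0083] w 0.0007996166946761897 rotvec err [-0.0002  0.0002  0.0002]
```

Emit:
drive_tool(targets=[[1,[0,0.0005,0.003],[0,0,0]],[1,[0,0.0005,0.0023],[0,0,0]],[1,[0,0.001,0.002],[0,0,0]],[1,[0,0.001,0.002],[0,0,0]],[1,[0,0.0009,0.002],[0,0,0]],[1,[0,0.0008,0.002],[0,0,0]],[1,[0,0.0008,0.002],[0,0,0]],[1,[0,0,0],[0,0,0]]])

```text
time_s: 33.05
ee_pos: [0.6442, 0.0041, 0.2209]
ee_rot: [[0.275, 0.961, -0.0], [0.961, -0.275, -0.0], [-0.0, 0.0, -1.0]]
ft_force: [0.0, -0.5, 1.5]
gripper_width: 0.0007
```

```bash
 python3 m.py;  python3 - <<'E'
from h import *
n='scene'
im=read_camera(n)['image'][:,:,::-1]
u=proj(n,[.61,.013,.204]).astype(int);print(u)
cv2.imwrite(f'pics/s4.png',cv2.resize(im[u[1]-25:u[1]+25,u[0]-25:u[0]+25],None,fx=10,fy=10,interpolation=cv2.INTER_CUBIC))
E
```

```text
TCP rel mouth mm [35.2081  1.0668 20.8861]
t 33.05 pin origin rel. nominal mouth mm [66.2079  1.0743 40.4864] F press axes [ 0.1349 -0.4682  1.4815] M [-0.1026 -0.2619 -0.0066] w 0.0006513865158611729 rotvec err [0.     0.0001 0.0001]
[321 200]
```

View pics/s4.png

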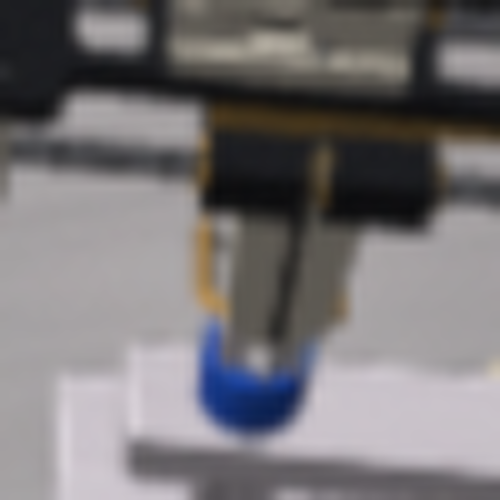

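Emit:
drive_tool(targets=[[1,[0,0.0004,0.001],[0,0,0]],[1,[0,0.0003,0.001],[0,0,0]],[1,[0,0.0003,0.001],[0,0,0]],[1,[0,0.0002,0.001],[0,0,0]],[1,[0,0.0002,0.001],[0,0,0]],[1,[0,0.0001,0.0005],[0,0,0]],[1,[0,0,0],[0,0,0]],[1,[0,0,0],[0,0,0]]])

```text
time_s: 33.9
ee_pos: [0.6454, 0.0039, 0.2155]
ee_rot: [[0.275, 0.961, -0.0], [0.961, -0.275, 0.0], [-0.0, -0.0, -1.0]]
ft_force: [0.6, -0.4, 1.1]
gripper_width: 0.001
```

```bash
 python3 m.py
```

```text
TCP rel mouth mm [36.407   1.1239 15.5478]
t 33.9 pin origin rel. nominal mouth mm [67.413   1.132  35.1383] F press axes [ 0.6832 -0.2566  1.1379] M [-0.0632 -0.1629 -0.0328] w 0.0009646514068603068 rotvec err [-0.0003  0.      0.0002]
```

Emit:
drive_tool(targets=[[1,[0,0.0001,0.0005],[0,0,0]],[1,[0,0,0.0005],[0,0,0]],[1,[0,0,0.0005],[0,0,0]],[1,[0,0,0.0003],[0,0,0]],[1,[0,0,0],[0,0,0]],[1,[0,0,0],[0,0,0]],[1,[0,0,0],[0,0,0]],[1,[0,0,0],[0,0,0]]])

```text
time_s: 34.7
ee_pos: [0.6458, 0.0038, 0.214]
ee_rot: [[0.275, 0.961, 0.0], [0.961, -0.275, 0.0], [0.0, 0.0, -1.0]]
ft_force: [0.9, 0.2, 3.2]
gripper_width: 0.0002
```

```bash
 python3 m.py
```

```text
TCP rel mouth mm [36.8258  1.2002 13.9502]
t 34.7 pin origin rel. nominal mouth mm [67.8177  1.2038 33.563 ] F press axes [0.8054 0.4128 3.1775] M [ 0.0115 -0.4528 -0.0193] w 0.0001582561997987439 rotvec err [ 0.0004 -0.0002  0.0002]
```

Emit:
drive_tool(targets=[[1,[0,0,0.0003],[0,0,0]],[1,[0,0,0.0003],[0,0,0]],[1,[0,0,0],[0,0,0]],[1,[0,0,0],[0,0,0]],[1,[0,0,0],[0,0,0]],[1,[0,0,0],[0,0,0]],[1,[0,0,0],[0,0,0]],[1,[0,0,0],[0,0,0]]])

```text
time_s: 35.5
ee_pos: [0.6459, 0.0038, 0.2134]
ee_rot: [[0.275, 0.961, 0.001], [0.961, -0.275, -0.0], [0.0, 0.001, -1.0]]
ft_force: [3.6, 0.4, 4.8]
gripper_width: 0.0004
```

```bash
 python3 m.py
```

```text
TCP rel mouth mm [36.9248  1.1849 13.3616]
t 35.5 pin origin rel. nominal mouth mm [67.913   1.1887 32.9803] F press axes [3.3614 1.3293 4.8196] M [ 0.0453 -0.8949  0.0168] w 0.0003694462613272741 rotvec err [ 0.0006 -0.0001  0.0002]
```

Emit:
drive_tool(targets=[[1,[0,0,-0.003],[0,0,0]],[1,[0,0,-0.02],[0,0,0]],[1,[0,0,-0.03],[0,0,0]],[1,[0,-0.03,-0.02],[0,0,0]],[1,[0,-0.04,0],[0,0,0]],[1,[0,-0.045,0],[0,0,0]],[1,[0,-0.045,0],[0,0,0]],[1,[0,0,0],[0,0,0]]])

```text
time_s: 36.3
ee_pos: [0.4847, 0.0486, 0.2853]
ee_rot: [[0.273, 0.962, -0.007], [0.962, -0.273, 0.001], [-0.001, -0.007, -1.0]]
ft_force: [0.4, 0.9, 1.4]
gripper_width: 0.0005
```

```bash
 python3 m.py;  python3 - <<'E'
from h import *
for n in('scene','top'):
  im=read_camera(n)['image'][:,:,::-1];cv2.imwrite(f'pics/r3{n}_full.png',im)
  u=proj(n,[.605,.013,.204]).astype(int);print(n,u)
  cv2.imwrite(f'pics/r3{n}.png',cv2.resize(im[u[1]-25:u[1]+25,u[0]-25:u[0]+25],None,fx=8,fy=8,interpolation=cv2.INTER_CUBIC))
cv2.imwrite('pics/r3.png',np.hstack([cv2.imread('pics/r3top.png'),cv2.imread('pics/r3scene.png')]))
E
```

```text
TCP rel mouth mm [-130.3789   -0.151    85.2604]
t 36.3 pin origin rel. nominal mouth mm [-99.2366  -0.0562 104.6333] F press axes [0.1286 0.9363 1.3546] M [-0.031  -0.0463 -0.0213] w 0.0005126127459225522 rotvec err [-0.0073  0.0012  0.0023]
scene [321 198]
top [172 147]
```

View pics/r3.png

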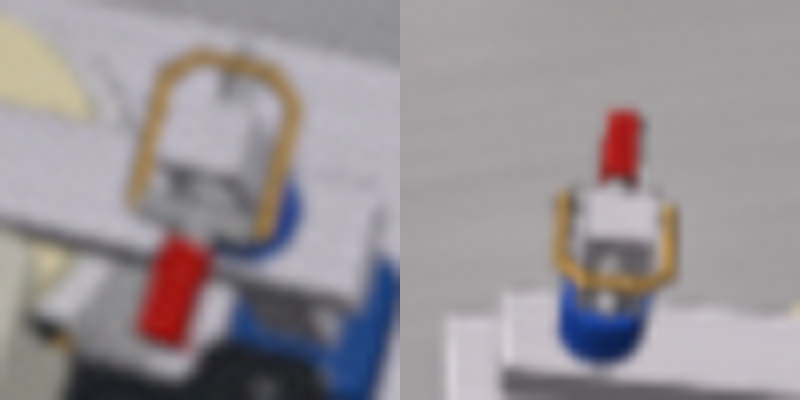

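```bash
python3 - <<'E'
from h import *
o=np.array([.650,.1158,0]);yaw=-.279;c,sn=np.cos(yaw),np.sin(yaw);P=np.array([[c,-sn,0],[sn,c,0],[0,0,1]])
W=lambda p,dy=0:o+P@(np.array(p)/1e3+np.array([-.01,-.11+dy,.2]))
for dy,h in((0,3.8),(.22,0)):
  e=proj('scene',W([21,1,h+16],dy));print('edge',e)
  for t in(1.25,1.3,1.35,1.4):
    b=proj('scene',W([-7+44*np.sin(t),1,h+44*np.cos(t)],dy));print(t,b-e)
def prof(f,cs,rs):
    im=cv2.imread(f).astype(int)
    for r in range(*rs): print(r,[tuple(int(v) for v in im[r,c]) for c in cs])
prof('pics/r3scene_full.png',(320,322,324),(199,214))
print()
prof('pics/scene0.png',(400,402,404),(202,222))
E
```

```text
edge [322.5742 202.7699]
1.25 [-0.1974  4.3951]
1.3 [-0.2927  5.034 ]
1.35 [-0.3882  5.6472]
1.4 [-0.4836  6.2333]
edge [403.0204 211.1069]
1.25 [0.2979 4.5077]
1.3 [0.1124 5.1461]
1.35 [-0.0795  5.7579]
1.4 [-0.2773  6.3415]
199 [(194, 188, 194), (197, 190, 197), (199, 193, 199)]
200 [(195, 189, 194), (197, 190, 197), (199, 192, 199)]
201 [(192, 185, 191), (194, 187, 194), (195, 188, 195)]
202 [(162, 155, 161), (165, 159, 165), (170, 163, 170)]
203 [(105, 101, 105), (110, 106, 110), (118, 113, 118)]
204 [(95, 92, 96), (109, 105, 109), (97, 93, 96)]
205 [(103, 100, 104), (133, 131, 135), (98, 95, 99)]
206 [(102, 108, 117), (137, 138, 145), (96, 96, 101)]
207 [(79, 113, 137), (102, 127, 150), (87, 111, 131)]
208 [(71, 110, 138), (71, 117, 149), (75, 121, 151)]
209 [(96, 102, 110), (101, 114, 126), (66, 93, 115)]
210 [(121, 117, 120), (136, 136, 139), (81, 79, 85)]
211 [(131, 109, 105), (133, 125, 126), (97, 81, 79)]
212 [(150, 84, 60), (135, 95, 84), (128, 76, 61)]
213 [(148, 63, 28), (137, 65, 37), (129, 57, 28)]

202 [(36, 37, 147), (32, 33, 136), (114, 114, 131)]
203 [(101, 100, 13
[... 306 characters left out ...]
85, 192)]
209 [(189, 182, 189), (189, 181, 188), (191, 185, 190)]
210 [(172, 166, 172), (178, 170, 177), (182, 176, 183)]
211 [(129, 124, 129), (141, 134, 140), (147, 142, 148)]
212 [(97, 93, 96), (100, 96, 99), (98, 94, 99)]
213 [(98, 94, 98), (115, 112, 116), (92, 88, 92)]
214 [(108, 105, 109), (146, 143, 147), (90, 88, 90)]
215 [(111, 112, 118), (155, 156, 161), (91, 91, 95)]
216 [(93, 119, 142), (129, 148, 166), (82, 101, 117)]
217 [(67, 114, 146), (76, 124, 156), (62, 107, 137)]
218 [(81, 94, 108), (106, 123, 140), (69, 98, 122)]
219 [(119, 88, 81), (148, 147, 151), (101, 100, 105)]
220 [(147, 73, 45), (145, 132, 131), (128, 124, 127)]
221 [(133, 56, 24), (119, 92, 84), (153, 147, 153)]
```

```bash
python3 - <<'E'
from h import *
o=np.array([.650,.1158,0]);yaw=-.279;c,sn=np.cos(yaw),np.sin(yaw);P=np.array([[c,-sn,0],[sn,c,0],[0,0,1]])
W=lambda p,dy=0:o+P@(np.array(p)/1e3+np.array([-.01,-.11+dy,.2]))
s=cv2.imread('pics/r3scene_full.png');t=cv2.imread('pics/r3top_full.png')
for n,im in(('scene',s),('top',t)):
    i=im.astype(int);m=((i[:,:,2]-np.maximum(i[:,:,1],i[:,:,0]))).clip(0)
    for nm,dy,h in(('ours',0,3.8),('example',.22,0)):
        q=proj(n,W([-31,1,h+10],dy));r,cc=int(q[1]),int(q[0])
        w=m[r-12:r+13,cc-10:cc+11].astype(float);w[w<50]=0
        Y,X=np.mgrid[r-12:r+13,cc-10:cc+11]
        if w.sum(): print(n,nm,'pred block top centre',q,'red centroid',(w*X).sum()/w.sum(),(w*Y).sum()/w.sum(), 'd(px)/mm x',proj(n,W([-30,1,h+10],dy))-q)
def crop(im,n,dy,h):
    u=proj(n,W([0,0,h],dy)).astype(int);return cv2.resize(im[u[1]-20:u[1]+20,u[0]-18:u[0]+18],None,fx=10,fy=10,interpolation=cv2.INTER_CUBIC)
cv2.imwrite('pics/cmp_s.png',np.hstack([crop(s,'scene',0,4),crop(s,'scene',.22,0)]))
cv2.imwrite('pics/cmp_t.png',np.hstack([crop(t,'top',0,4),crop(t,'top',.22,0)]))
E
```

```text
scene ours pred block top centre [322.7103 189.7363] red centroid 323.1105639005171 190.70327505540507 d(px)/mm x [-0.0073  0.2682]
scene example pred block top centre [400.5945 197.6337] red centroid 400.4024001500094 198.68498031126944 d(px)/mm x [0.0343 0.2761]
top ours pred block top centre [167.8882 156.5971] red centroid 168.2106425259439 157.8892691543387 d(px)/mm x [ 0.1234 -0.4219]
```

View pics/cmp_s.png

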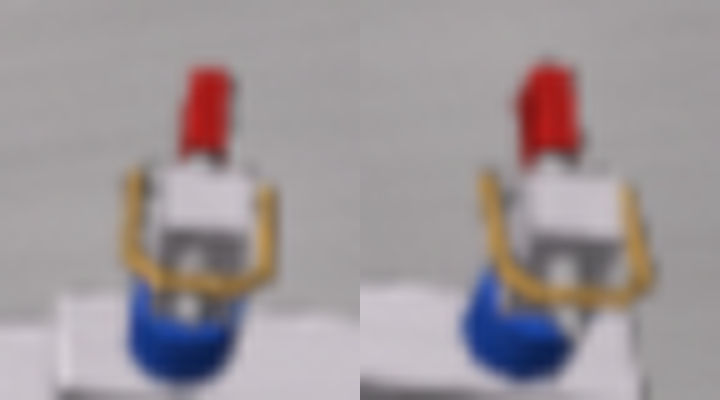

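View pics/cmp_t.png

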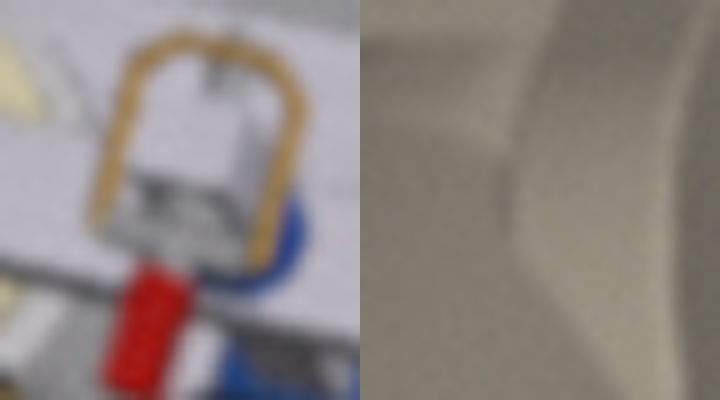

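Emit:
drive_tool(targets=[[1,[0,0.03,0],[-0.007,0,0.002]],[1,[0,0.045,0],[0,0,0]],[1,[0,0.045,0],[0,0,0]],[1,[0,0.035,0],[0,0,0]],[1,[0,0.01,0],[0,0,0]],[1,[0,0,0.01],[0,0,0]],[1,[0,0,0.02],[0,0,0]],[1,[0,0,0],[0,0,0]]])

```text
time_s: 37.2
ee_pos: [0.6479, 0.0026, 0.2541]
ee_rot: [[0.277, 0.961, 0.001], [0.961, -0.277, -0.002], [-0.002, 0.001, -1.0]]
ft_force: [-0.1, 0.3, -0.5]
gripper_width: 0.0004
```

```bash
 python3 m.py
```

```text
TCP rel mouth mm [39.1421  0.5708 54.09  ]
t 37.2 pin origin rel. nominal mouth mm [70.1134  0.557  73.7353] F press axes [-0.1445  0.2912 -0.4873] M [-0.0075  0.0337 -0.0225] w 0.00041770798371363704 rotvec err [ 0.0015  0.0017 -0.0015]
```

Emit:
drive_tool(targets=[[1,[0.0005,-0.0015,0.01],[0,0,0]],[1,[0,0,0.015],[0,0,0]],[1,[0,0,0.01],[0,0,0]],[1,[0,0,0.003],[0,0,0]],[1,[0,0,0],[0,0,0]],[1,[0,0,0],[0,0,0]],[1,[0,0,0],[0,0,0]],[1,[0,0,0],[0,0,0]]])

```text
time_s: 38.0
ee_pos: [0.6498, 0.0029, 0.2196]
ee_rot: [[0.277, 0.961, 0.007], [0.961, -0.277, -0.002], [0.0, 0.008, -1.0]]
ft_force: [-0.4, 0.8, 0.6]
gripper_width: 0.0006
```

```bash
 python3 m.py
```

```text
TCP rel mouth mm [40.8589  1.4045 19.5984]
t 38.0 pin origin rel. nominal mouth mm [71.7067  1.3443 39.437 ] F press axes [-0.6187  0.6648  0.557 ] M [ 0.024  -0.0239  0.0105] w 0.0005964667743485157 rotvec err [ 0.0077 -0.0003 -0.0018]
```

Emit:
drive_tool(targets=[[1,[0,-0.0035,0.001],[0.0077,0,-0.0018]],[1,[0,0,0.002],[0,0,0]],[1,[0,0,0.001],[0,0,0]],[1,[0,0,0.001],[0,0,0]],[1,[0,0,0.001],[0,0,0]],[1,[0,0,0],[0,0,0]],[1,[0,0,0],[0,0,0]],[1,[0,0,0],[0,0,0]]])

```text
time_s: 38.8
ee_pos: [0.6467, 0.0039, 0.2135]
ee_rot: [[0.275, 0.961, 0.001], [0.961, -0.275, 0.0], [0.0, 0.001, -1.0]]
ft_force: [2.1, -0.4, 4.7]
gripper_width: 0.0002
```

```bash
 python3 m.py
```

```text
TCP rel mouth mm [37.6454  1.563  13.4929]
t 38.8 pin origin rel. nominal mouth mm [68.6353  1.5582 33.1089] F press axes [2.0745 0.213  4.739 ] M [ 0.1461 -0.5322 -0.0247] w 0.00020512337848464503 rotvec err [ 0.0005 -0.0004  0.0001]
```

Emit:
drive_tool(targets=[[1,[0,0,0.0003],[0,0,0]],[1,[0,0,0.0003],[0,0,0]],[1,[0,0,0],[0,0,0]],[1,[0,0,0],[0,0,0]],[1,[0,0,0],[0,0,0]],[1,[0,0,0],[0,0,0]],[1,[0,0,0],[0,0,0]],[1,[0,0,0],[0,0,0]]])

```text
time_s: 39.6
ee_pos: [0.6469, 0.0039, 0.2129]
ee_rot: [[0.275, 0.961, 0.001], [0.961, -0.275, 0.0], [0.0, 0.001, -1.0]]
ft_force: [3.3, 0.7, 5.1]
gripper_width: 0.0003
```

```bash
 python3 m.py
```

```text
TCP rel mouth mm [37.8569  1.5424 12.9376]
t 39.6 pin origin rel. nominal mouth mm [68.8387  1.5336 32.5663] F press axes [2.965  1.5457 5.0644] M [ 0.1125 -0.8809 -0.0638] w 0.000320067754723102 rotvec err [ 0.0009 -0.0005  0.    ]
```

Emit:
drive_tool(targets=[[1,[0,0,-0.003],[0,0,0]],[1,[0,0,-0.02],[0,0,0]],[1,[0,0,-0.03],[0,0,0]],[1,[0,-0.03,-0.02],[0,0,0]],[1,[0,-0.04,0],[0,0,0]],[1,[0,-0.045,0],[0,0,0]],[1,[0,-0.045,0],[0,0,0]],[1,[0,0,0],[0,0,0]]])

```text
time_s: 40.4
ee_pos: [0.4856, 0.0486, 0.2848]
ee_rot: [[0.274, 0.962, -0.007], [0.962, -0.274, 0.001], [-0.001, -0.007, -1.0]]
ft_force: [0.7, 0.8, -0.6]
gripper_width: 0.0007
```

```bash
 python3 - <<'E'
from h import *
s=read_camera('scene')['image'][:,:,::-1].astype(int);cv2.imwrite('pics/r4scene_full.png',s)
def bar(im,cs,rs):
    for c in cs:
        r=np.arange(*rs);y=(im[r[0]:r[-1]+1,c,2]-im[r[0]:r[-1]+1,c,0]).clip(0).astype(float);y[y<10]=0
        g=im[r[0]-9:r[0]+3,c].mean(1);
        print(c,'bar',round((y*r).sum()/y.sum(),2),end=' ')
    print()
bar(cv2.imread('pics/r1scene_full.png').astype(int),(320,),(203,212))
for f in('pics/r3scene_full.png','pics/r4scene_full.png'): bar(cv2.imread(f).astype(int),(319,320,321,322,323,324,325),(204,212))
for f in('pics/scene0.png','pics/r4scene_full.png'): bar(cv2.imread(f).astype(int),(399,400,401,402,403,404,405),(213,221))
i=s;m=(i[:,:,2]-np.maximum(i[:,:,1],i[:,:,0])).clip(0)[178:203,313:334].astype(float);m[m<50]=0
Y,X=np.mgrid[178:203,313:334];print('red',(m*X).sum()/m.sum(),(m*Y).sum()/m.sum())
for f,c in(('pics/r3scene_full.png',322),('pics/r4scene_full.png',322)):
    im=cv2.imread(f).astype(int);print(im[205:215,c].tolist())
E
python3 m.py
```

```text
320 bar nan 
319 bar 207.34 320 bar 207.52 321 bar 207.64 322 bar 207.85 323 bar 207.94 324 bar 208.03 325 bar 208.07 
319 bar 207.17 320 bar 207.43 321 bar 207.53 322 bar 207.65 323 bar 207.85 324 bar 207.93 325 bar 208.01 
399 bar 216.44 400 bar 216.86 401 bar 216.96 402 bar 216.98 403 bar 217.04 404 bar 217.11 405 bar 217.15 
399 bar 216.43 400 bar 216.87 401 bar 216.96 402 bar 216.99 403 bar 217.05 404 bar 217.11 405 bar 217.14 
red 323.1095450049456 190.6990603363007
[[133, 131, 135], [137, 138, 145], [102, 127, 150], [71, 117, 149], [101, 114, 126], [136, 136, 139], [133, 125, 126], [135, 95, 84], [137, 65, 37], [103, 43, 18]]
[[133, 131, 135], [134, 138, 145], [100, 128, 152], [79, 120, 151], [111, 120, 131], [137, 135, 138], [131, 123, 123], [135, 93, 82], [138, 65, 37], [104, 44, 18]]
TCP rel mouth mm [-126.374     0.8305   85.383 ]
t 40.45 pin origin rel. nominal mouth mm [-95.2929   0.8948 104.854 ] F press axes [0.6285 0.135  0.5884] M [-0.0015 -0.0759  0.0063] w 0.0003041820123278133 rotvec err [-0.0042  0.0003  0.0019][ WARN:0@2.737] global loadsave.cpp:1063 imwrite_ Unsupported depth image for selected encoder is fallbacked to CV_8U.
<stdin>:7: RuntimeWarning: invalid value encountered in scalar divide
```

Emit:
drive_tool(targets=[[1,[0,0,0.02],[-0.005,0,0.002]],[1,[0,0,0.03],[0,0,0]],[1,[0,0,0.025],[0,0,0]],[1,[0,0.01,0.013],[0,0,0]],[1,[0,0.025,0],[0,0,0]],[1,[0,0.02,0],[0,0,0]],[1,[0,0.007,0],[0,0,0]],[1,[0,0,0],[0,0,0]]])

```text
time_s: 41.25
ee_pos: [0.5527, 0.0299, 0.1973]
ee_rot: [[0.278, 0.96, 0.003], [0.96, -0.278, -0.002], [-0.001, 0.004, -1.0]]
ft_force: [-0.5, 0.1, -0.2]
gripper_width: 0.0004
```

```bash
 python3 m.py
```

```text
TCP rel mouth mm [-59.9381   0.6502  -2.708 ]
t 41.25 pin origin rel. nominal mouth mm [-29.0086   0.5747  17.0029] F press axes [-0.5407 -0.0353 -0.2463] M [-0.0036  0.0241 -0.0232] w 0.0003647879170488564 rotvec err [ 0.0036  0.001  -0.0031]
```

Emit:
drive_tool(targets=[[1,[0.0003,0.001,0],[0.003,0,-0.003]],[1,[0,0.001,0],[0,0,0]],[1,[0,0.001,0],[0,0,0]],[1,[0,0.001,0],[0,0,0]],[1,[0,0.0005,0],[0,0,0]],[1,[0,0.0005,0],[0,0,0]],[1,[0,0,0],[0,0,0]],[1,[0,0,0],[0,0,0]]])

```text
time_s: 42.05
ee_pos: [0.556, 0.0298, 0.1976]
ee_rot: [[0.274, 0.962, -0.001], [0.962, -0.274, -0.0], [-0.0, -0.001, -1.0]]
ft_force: [-5.3, 0.7, 0.7]
gripper_width: 0.0001
```

```bash
 python3 m.py
```

```text
TCP rel mouth mm [-56.7008   1.4052  -2.3659]
t 42.05 pin origin rel. nominal mouth mm [-25.6836   1.4471  17.207 ] F press axes [-5.3036 -0.7475  0.7056] M [0.3047 1.1487 0.0039] w 0.00012062829868939831 rotvec err [-0.0009  0.0004  0.0011]
```

Emit:
drive_tool(targets=[[1,[0,0.001,-0.0003],[0,0,0]],[1,[0,0.001,-0.0003],[0,0,0]],[1,[0,0.0005,-0.0003],[0,0,0]],[1,[0,0,0],[0,0,0]],[1,[0,0,0],[0,0,0]],[1,[0,0,0],[0,0,0]],[1,[0,0,0],[0,0,0]],[1,[0,0,0],[0,0,0]]])

```text
time_s: 42.85
ee_pos: [0.5562, 0.0296, 0.1979]
ee_rot: [[0.274, 0.962, -0.005], [0.962, -0.274, 0.0], [-0.001, -0.005, -1.0]]
ft_force: [-11.1, 2.3, 2.7]
gripper_width: 0.0001
```

```bash
 python3 m.py
```

```text
TCP rel mouth mm [-56.4128   1.2632  -2.0508]
t 42.85 pin origin rel. nominal mouth mm [-25.3109   1.3312  17.3869] F press axes [-11.3181  -0.8536   2.6683] M [ 0.5686  2.3685 -0.0245] w 0.0001479698456442944 rotvec err [-0.0052  0.001   0.0015]
```

Emit:
drive_tool(targets=[[1,[0,-0.004,0],[0,0,0]],[1,[0,-0.02,0],[0,0,0]],[1,[0,-0.03,0],[0,0,0]],[1,[0,-0.03,-0.02],[0,0,0]],[1,[0,0,-0.04],[0,0,0]],[1,[0,0,-0.03],[0,0,0]],[1,[0,0,0],[0,0,0]],[1,[0,0,0],[0,0,0]]])

```text
time_s: 43.65
ee_pos: [0.4795, 0.0522, 0.2894]
ee_rot: [[0.274, 0.962, 0.004], [0.962, -0.274, 0.001], [0.002, 0.004, -1.0]]
ft_force: [0.2, -0.0, -1.0]
gripper_width: 0.0001
```

```bash
 python3 - <<'E'
from h import *
o=np.array([.650,.1158,0]);yaw=-.279;c,sn=np.cos(yaw),np.sin(yaw);P=np.array([[c,-sn,0],[sn,c,0],[0,0,1]])
W=lambda p,dy=0:o+P@(np.array(p)/1e3+np.array([-.01,-.11+dy,.2]))
s=read_camera('scene')['image'][:,:,::-1].copy();cv2.imwrite('pics/r5scene_full.png',s)
t=read_camera('top')['image'][:,:,::-1].copy();cv2.imwrite('pics/r5top_full.png',t)
i=s.astype(int)
for cs,r0,r1 in((range(319,326),204,212),(range(399,406),213,221)):
    r=np.arange(r0,r1);out=[]
    for c in cs:
        y=(i[r0:r1,c,2]-i[r0:r1,c,0]).clip(0).astype(float);y[y<10]=0;out.append(round(float((y*r).sum()/y.sum()),2))
    print(out)
def crop(im,n,dy,h):
    u=proj(n,W([0,0,h],dy)).astype(int);return cv2.resize(im[u[1]-20:u[1]+20,u[0]-18:u[0]+18],None,fx=10,fy=10,interpolation=cv2.INTER_CUBIC)
cv2.imwrite('pics/cmp5.png',np.vstack([np.hstack([crop(s,'scene',0,4),crop(s,'scene',.22,0)])]))
cv2.imwrite('pics/cmp5t.png',np.hstack([crop(t,'top',0,4),crop(t,'top',.22,0)]))
E
python3 m.py
```

```text
[207.39, 207.59, 207.66, 207.87, 207.95, 208.06, 208.08]
[216.44, 216.86, 216.96, 216.98, 217.04, 217.12, 217.14]
TCP rel mouth mm [-137.276     1.3903   88.0072]
t 43.75 pin origin rel. nominal mouth mm [-106.2972    1.4299  107.6406] F press axes [-0.183  -0.0513 -0.8186] M [ 0.0221  0.0154 -0.0197] w 0.00025912422477577694 rotvec err [0.0011 0.0004 0.001 ]
```

View pics/cmp5.png

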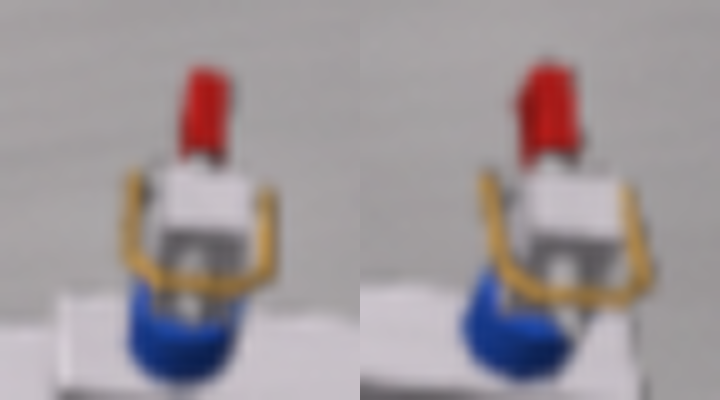

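View pics/cmp5t.png

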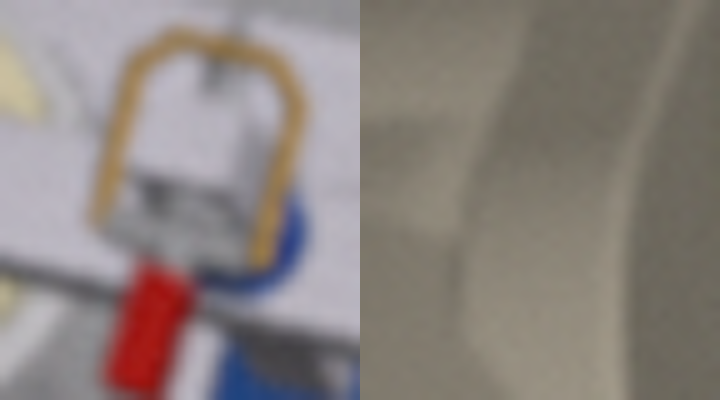

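View pics/r5scene_full.png

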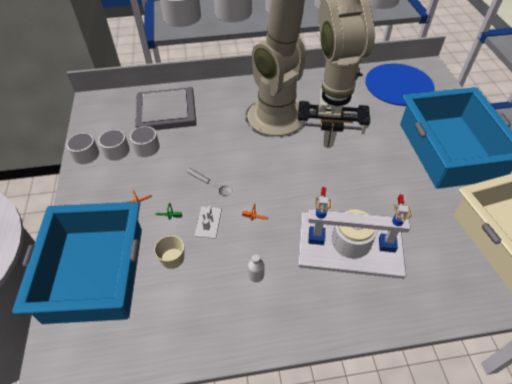

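```bash
python3 -c "
from workcell import close_job
print(close_job())"
```

```text
the job is handed in; nothing more can be done
None
```

The press is locked: the red-gripped pin is in the unpinned post with its collar home, and the ring is swung over the top and down onto the tip. I handed the job in at about 44 s of the 67 s allowed, with the gripper clear of everything. Sideways and insertion forces during the feed stayed under 5 N.

- **Hole:** felt about 4 mm above its nominal height.
- **Collar:** three pushes of about 11 to 13 N (one while still gripping the pin, two on its handle) met a hard stop at the same place each time. The last one came after the ring was down. The scene camera puts the pin at the same depth as the example, within about 0.5 mm. The top view hinted at up to 1–2 mm short, but I put that down to viewing angle and plate yaw.
- **Ring:** my first press from above was off the bar's arc and rubbed at about 4 N, so I lifted off and redid it. Two later presses of about 5 N met resistance well above the hinge's stiffness.
- **Remaining doubt:** the ring's bar sits about 0.4 pixels higher than the example's, which would be roughly 1.37 rad instead of 1.40. The bar did not go lower on the second press, so I took it as at its stop.
- **Bystanders:** the bottle, tub, ladle and look-alike pins show no sign of having moved in the last scene picture.

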